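# Build up the spring clamp of a power stack

## Robot

A 6-joint arm with a two-finger parallel gripper is mounted at the origin on the work surface. World frame = base frame: x ahead of the robot, y to its left, z up, the work surface at z = 0. Lengths are in m, angles in rad, forces in N, time in s.
With the tool pointing down it reaches from about 0.375 to 0.975 m from the base axis. Payload 3.8 kg.
Tool frame: the origin (TCP) lies between the finger pads; the fingertips stand 25 mm ahead of it and the grasp point (between the pads) lies 6 mm ahead of it; z points along the fingers, y is the line along which they close (so a half turn about z gives the same grasp; the last joint's range is limited). The gripper opens to 88 mm and grips with 3 to 60 N. Pads are 18 mm wide; open, the fingers measure 123 mm over their backs; the gripper's body (75 mm by 187 mm) begins 45 mm behind the grasp point.
Start: joints at [-0.037, 0.264, 1.604, -0, 1.274, -0.037], TCP at [0.675, -0, 0.264] pointing down, gripper open.
Joint ranges: [-2.63, 2.63], [-0.94, 2.18], [0.31, 2.57], [-1.31, 4.45], [0, 2.66], [-2.55, 2.55]. Speed limits (rad/s): [2.57, 2.57, 3.14, 3.14, 3.14, 3.14].

## Interface

Orientations are given as a unit quaternion [w, x, y, z].
In Python, from plant import env gives the robot as it stands. The module is installed in compiled form; this text tells all that it offers.
- The arm moves only by the shell command python3 -m pendant 'ROWS' [FORCE]. ROWS is JSON, a list of rows, each an object with "slide": the shift along the world's x, y, z in units of 0.05 m (1.0 is 0.05 m), a list of three; "roll": the turn about the world's z in units of 0.08 rad (1.0 is 0.08 rad); "claw": the finger opening in mm, from 0 to 88.1. A call has exactly 5 rows; each row shifts and turns the commanded pose from where the row before left it; what a row does not reach is not made up. A row lasts 1/10 s, in which the tool goes at most 50 mm and 8.59 degrees, less where a joint would pass 70% of its speed; a pose out of reach is approached as far as the arm can. A call with a number of a shift or a turn outside -1 to 1 is refused whole. A call with a gripper value outside its range is refused whole. The fingers move at their own pace and stop on an object; FORCE is the grip in N (left out, the last holds). Time passes only in rows, so rows that do not move let the fingers close, or fill a call up. It gives the time, the measured TCP pose, the force, the opening and the grip force at its end, in the units of the state.
- env.observe(): the state, without advancing time (a new reading comes with each control period).
- env.get_image(name): name is "scene" or "side" or "wrist"; returns a dict with "frame" (480x640x3 uint8, red, green, blue), "fx", "fy", "cx", "cy" (pixels), "origin" and "attitude" of the camera in the world; the wrist camera has in their place "T_tool_cam" (4x4, takes a point from camera to tool coordinates, whose origin is the TCP and whose axes are the flange's). Camera axes: x right, y up, looking along -z (the intrinsics and any distortion apply to the point x, -y, -z); pixel columns grow to the right and rows downward; lengths in m; the calibration is good to about 2 mm. A picture is of the moment at which its call begins: read the wrist's pose just before it. There is no depth.
- env.sign_off(): hands the job in; it is judged then, once.
Trained networks look in the newest picture that a camera, given by its name, has taken for a name from the list of things; names that differ only in an ending like _2 or _b are one class to them, and where a whole thing is asked for, a point or a joint stands for the part that bears it (a point fixed in the world has none). Each returns a list of dicts, best first, with "conf" (0 to 1); they miss things now and then, are a little off and sometimes report something else, mostly with a low value. They report only what shows in the picture. A call takes as long as a camera call. They do not tell look-alikes from the thing itself.
- env.look_for(label, camera): "rect" ([left, top, width, height] in pixels, round what is visible of it).
- env.pinpoint(label, camera): "xy" ([column, row] in pixels: a listed point, or the origin of a listed thing).
The state is a dict: "clock": time; "q": joint angles; "dq": joint speeds; "effort": joint torques, N m; "tool_pos": TCP position; "tool_rot": TCP orientation; "contact_force": force on the tool from outside, world axes, zero at the start; "torque": the same for the moment, N m; "finger_gap": finger opening in m; "finger_force": force on a finger pad.
Only numpy, scipy, OpenCV 4.12 (cv2) and the standard library are available. Lean on these libraries where they do the work, as an engineer would, in place of code of your own. Each camera call takes 0.05 s, during which the arm holds its last target. There are 200 camera calls.

## Task

Make up the spring clamp for the power stack: first push the brown spacer block, plain nose first, fully home into the gap between the two heatsinks until it meets the stop. Then stack all the conical spring washers from the mat on the clamp's arbor with their faces alternating: the bottom one dome up on the seat, the next dome down, then dome up and so on until none is left, every one lying flat and down on the one below. Leave the other things on the bench alone.

Things in the scene. Friction and masses are not known exactly. Their poses are not given: they have to be found in the camera images.
- clamp: fixed clamp frame, origin on the bench, x into the gap, z up. Right (-y) end: two finned aluminium heatsinks 43 mm high with a 27 mm gap along x between them, middle at y = -70 mm; flared mouth at x = -52 mm, steel stop at x = +45. A tie bar roofs the gap from x = +12 to +45, 43 to 53 mm up: slide blocks in from the mouth. Left end: seat with arbor. A 12 mm high foot joins both
- seat (a point): centre of the top of the round seat (64 mm diameter, top 20 mm above the bench) at clamp x = 0, y = +85 mm, on the arbor's axis, z up. The steel arbor is 26 mm in diameter and rises 55 mm from here, its last 6 mm tapered. Washers stacked with alternating faces rise 10 mm each
- home (a point): the point on the bench (clamp x = -5, y = -70 mm) where the spacer's origin lies when it is fully home, its nose against the stop; axes as the clamp's (x into the gap)
- spacer: reddish-brown epoxy spacer block: body 100 mm long (x), 24 mm thick (y), 40 mm high, with a grip rib on top, 16 mm thick (y), 50 mm long, from x = -45 to +5 mm and from 40 to 70 mm above the bench. The plain end without rib (+x) is the nose that goes in first. Origin at the middle of its underside, x along its length to the nose, z up. About 0.2 kg
- dome_up_1: steel conical spring washer lying on the dark mat dome up: 68 mm outside, 33 mm hole, 10 mm overall height. It rests on its wide outer rim, which is 0 to 5 mm above its underside; the edge of the hole is its highest part. Origin on its axis at its underside, z up; 0.08 kg. Grip it across the rim
- dome_up_2: steel conical spring washer lying on the dark mat dome up: 68 mm outside, 33 mm hole, 10 mm overall height. It rests on its wide outer rim, which is 0 to 5 mm above its underside; the edge of the hole is its highest part. Origin on its axis at its underside, z up; 0.08 kg. Grip it across the rim
- dome_up_3: steel conical spring washer lying on the dark mat dome up: 68 mm outside, 33 mm hole, 10 mm overall height. It rests on its wide outer rim, which is 0 to 5 mm above its underside; the edge of the hole is its highest part. Origin on its axis at its underside, z up; 0.08 kg. Grip it across the rim
- dome_down_1: steel conical spring washer, same as the others but lying dome down, like a dish: 68 mm outside, 33 mm hole, 10 mm overall height. It rests on the edge of its hole; its outer rim, 5 to 10 mm above its underside, is its highest part. Origin on its axis at its underside, z up; 0.08 kg. Grip it across the rim. May be absent
- dome_down_2: steel conical spring washer, same as the others but lying dome down, like a dish: 68 mm outside, 33 mm hole, 10 mm overall height. It rests on the edge of its hole; its outer rim, 5 to 10 mm above its underside, is its highest part. Origin on its axis at its underside, z up; 0.08 kg. Grip it across the rim. May be absent
- dome_down_3: steel conical spring washer, same as the others but lying dome down, like a dish: 68 mm outside, 33 mm hole, 10 mm overall height. It rests on the edge of its hole; its outer rim, 5 to 10 mm above its underside, is its highest part. Origin on its axis at its underside, z up; 0.08 kg. Grip it across the rim. May be absent
- screwdriver: bystander: a screwdriver 190 mm long lying on the bench; leave it alone
- mug: bystander: a white mug, 76 mm wide, 90 mm high; leave it alone. Origin under its centre
- module: bystander: an aluminium instrument module 60 x 110 x 28 mm; leave it alone. Origin under its centre
Mind the look-alikes: they are no part of the job. Leave any green or purple look-alike of the dome_up_1 alone.

How it is judged:
On the way, in this order (a step that is already met when the one before it is completed fails the run):
1. the spacer is fully home in the gap (x of spacer in the frame of home between -0.004 and 0.004 m and y of spacer in the frame of home between -0.005 and 0.005 m and height (world z) of spacer below 0.004 m and angle between the x axis of spacer and the x axis of clamp, either way round below 0.1 rad and angle between spacer's own z axis and vertical below 0.08 rad), for 0.3 s.
2. the bottom washer of the pile, a dome-up one, lies flat in its place on the arbor (((horizontal distance between dome_up_1 and seat below 0.006 m and angle between dome_up_1's own z axis and vertical below 0.1 rad and z of dome_up_1 in the frame of seat between -0.003 and 0.003 m) or (horizontal distance between dome_up_2 and seat below 0.006 m and angle between dome_up_2's own z axis and vertical below 0.1 rad and z of dome_up_2 in the frame of seat between -0.003 and 0.003 m) or (horizontal distance between dome_up_3 and seat below 0.006 m and angle between dome_up_3's own z axis and vertical below 0.1 rad and z of dome_up_3 in the frame of seat between -0.003 and 0.003 m))), for 0.2 s.
3. the second washer of the pile, a dome-down one, lies flat in its place on the arbor (((horizontal distance between dome_down_1 and seat below 0.006 m and angle between dome_down_1's own z axis and vertical below 0.1 rad and z of dome_down_1 in the frame of seat between 0.007 and 0.013 m) or (horizontal distance between dome_down_2 and seat below 0.006 m and angle between dome_down_2's own z axis and vertical below 0.1 rad and z of dome_down_2 in the frame of seat between 0.007 and 0.013 m) or (horizontal distance between dome_down_3 and seat below 0.006 m and angle between dome_down_3's own z axis and vertical below 0.1 rad and z of dome_down_3 in the frame of seat between 0.007 and 0.013 m))), for 0.2 s.
4. the third washer of the pile, a dome-up one, lies flat in its place on the arbor (((horizontal distance between dome_up_1 and seat below 0.006 m and angle between dome_up_1's own z axis and vertical below 0.1 rad and z of dome_up_1 in the frame of seat between 0.017 and 0.023 m) or (horizontal distance between dome_up_2 and seat below 0.006 m and angle between dome_up_2's own z axis and vertical below 0.1 rad and z of dome_up_2 in the frame of seat between 0.017 and 0.023 m) or (horizontal distance between dome_up_3 and seat below 0.006 m and angle between dome_up_3's own z axis and vertical below 0.1 rad and z of dome_up_3 in the frame of seat between 0.017 and 0.023 m))), for 0.2 s.
5. the fourth washer of the pile, a dome-down one, lies flat in its place on the arbor (((horizontal distance between dome_down_1 and seat below 0.006 m and angle between dome_down_1's own z axis and vertical below 0.1 rad and z of dome_down_1 in the frame of seat between 0.027 and 0.033 m) or (horizontal distance between dome_down_2 and seat below 0.006 m and angle between dome_down_2's own z axis and vertical below 0.1 rad and z of dome_down_2 in the frame of seat between 0.027 and 0.033 m) or (horizontal distance between dome_down_3 and seat below 0.006 m and angle between dome_down_3's own z axis and vertical below 0.1 rad and z of dome_down_3 in the frame of seat between 0.027 and 0.033 m))), for 0.2 s.
6. the fifth washer of the pile, a dome-up one, lies flat in its place on the arbor (((horizontal distance between dome_up_1 and seat below 0.006 m and angle between dome_up_1's own z axis and vertical below 0.1 rad and z of dome_up_1 in the frame of seat between 0.037 and 0.043 m) or (horizontal distance between dome_up_2 and seat below 0.006 m and angle between dome_up_2's own z axis and vertical below 0.1 rad and z of dome_up_2 in the frame of seat between 0.037 and 0.043 m) or (horizontal distance between dome_up_3 and seat below 0.006 m and angle between dome_up_3's own z axis and vertical below 0.1 rad and z of dome_up_3 in the frame of seat between 0.037 and 0.043 m))), for 0.2 s.
At the end, for the whole second after the job is handed in: Spacer within 4 mm of home (5 mm across, 0.1 rad); every washer present on the arbor, flat within 0.1 rad, within 6 mm of its axis; dome-up ones 0, 20, 40 mm above the seat, dome-down ones 10, 30 and (if present) 50 mm, all within 3 mm; all at rest (all of step 1 and linear speed of each of spacer, dome_up_1, dome_up_2, dome_up_3, dome_down_1, dome_down_2, dome_down_3 below 0.02 m/s and horizontal distance between each of dome_up_1, dome_up_2, dome_up_3, dome_down_1, dome_down_2, dome_down_3 and seat below 0.006 m and angle between each of dome_up_1, dome_up_2, dome_up_3, dome_down_1, dome_down_2, dome_down_3's own z axis and vertical below 0.1 rad and (z of dome_up_1 in the frame of seat between -0.003 and 0.003 m or z of dome_up_1 in the frame of seat between 0.017 and 0.023 m or z of dome_up_1 in the frame of seat between 0.037 and 0.043 m) and (z of dome_up_2 in the frame of seat between -0.003 and 0.003 m or z of dome_up_2 in the frame of seat between 0.017 and 0.023 m or z of dome_up_2 in the frame of seat between 0.037 and 0.043 m) and (z of dome_up_3 in the frame of seat between -0.003 and 0.003 m or z of dome_up_3 in the frame of seat between 0.017 and 0.023 m or z of dome_up_3 in the frame of seat between 0.037 and 0.043 m) and (z of dome_down_1 in the frame of seat between 0.007 and 0.013 m or z of dome_down_1 in the frame of seat between 0.027 and 0.033 m or z of dome_down_1 in the frame of seat between 0.047 and 0.053 m) and (z of dome_down_2 in the frame of seat between 0.007 and 0.013 m or z of dome_down_2 in the frame of seat between 0.027 and 0.033 m or z of dome_down_2 in the frame of seat between 0.047 and 0.053 m) and (z of dome_down_3 in the frame of seat between 0.007 and 0.013 m or z of dome_down_3 in the frame of seat between 0.027 and 0.033 m or z of dome_down_3 in the frame of seat between 0.047 and 0.053 m)); the robot touches nothing.
It fails at once if the screwdriver is pushed more than 30 mm from its place (distance of screwdriver from where it was at the start of the episode above 0.03 m).
It fails at once if the mug is pushed more than 30 mm from its place (distance of mug from where it was at the start of the episode above 0.03 m).
It fails at once if the module is pushed more than 30 mm from its place (distance of module from where it was at the start of the episode above 0.03 m).
Of dome_down_1, dome_down_2, dome_down_3 only 2 to 3 are there at a start; the rules pass over those that are not, and their reading is None.
At some moment in a run one of dome_up_1, dome_up_2, dome_up_3, dome_down_1, dome_down_2, dome_down_3, spacer may be knocked a few centimetres aside while the robot is not near it.
It also fails if it takes over 192 s, if anything falls off the work surface, if the arm or the gripper's body presses on something with over 40 N, if the wrist force passes 120 N, or if a joint passes its speed limit or range.

## Working session

There is one attempt and no reset: what is moved stays moved. The work goes in short steps, Python scripts to look and compute and a shell command to move; the robot and the scene stay as the last step left them, time stands still between calls to the robot, and variables do not carry over. Pictures are saved under pics/ and viewed, at most 14 in all, crops included, and the job is handed in when it is done.

```bash
mkdir -p pics; cat > h.py <<'E'
import numpy as np,cv2
from plant import env
from scipy.spatial.transform import Rotation as R
def rot(a):
    a=np.array(a,float)
    return a if a.shape==(3,3) else R.from_quat(a,scalar_first=True).as_matrix()
def shot(n,save=None):
    s=env.observe(); im=env.get_image(n)
    if 'T_tool_cam' in im:
        T=np.eye(4);T[:3,:3]=rot(s['tool_rot']);T[:3,3]=s['tool_pos'];T=T@np.array(im['T_tool_cam'])
        im['O'],im['A']=T[:3,3],T[:3,:3]
    else: im['O'],im['A']=np.array(im['origin']),rot(im['attitude'])
    if save: cv2.imwrite('pics/'+save,im['frame'][:,:,::-1])
    return im
def ground(im,uv,z):
    d=im['A']@np.array([(uv[0]-im['cx'])/im['fx'],-(uv[1]-im['cy'])/im['fy'],-1.])
    return im['O']+d*(z-im['O'][2])/d[2]
def proj(im,p):
    c=im['A'].T@(np.array(p)-im['O'])
    return np.array([im['cx']+im['fx']*c[0]/-c[2],im['cy']-im['fy']*c[1]/-c[2]])
E
python3 - <<'E'
from h import *
print(env.observe())
for n in ['scene','side']:
    im=shot(n,n+'0.png'); print(n,[k for k in im],im['O'],im['A'].round(3),im['fx'],im.get('distortion'))
    for l,z in [('clamp',0),('seat',.02),('home',0),('spacer',0),('dome_up_1',0),('dome_down_1',0),('screwdriver',0),('mug',0),('module',0)]:
        for r in env.pinpoint(l,n): print(l,round(r['conf'],2),np.round(r['xy']),ground(im,r['xy'],z).round(3)[:2])
E
```

```text
{'clock': 0.0, 'q': array([-3.69097569e-02,  2.64742239e-01,  1.60536484e+00, -2.85150705e-05,
        1.27372011e+00, -3.69506159e-02]), 'dq': array([ 0.00130944,  0.0003992 , -0.00031902, -0.00019274,  0.00070281,
        0.00180372]), 'effort': array([-9.59501231e-04, -5.02113855e+01, -3.56871557e+01,  7.25938403e-02,
        2.92220683e-02, -1.93505334e-04]), 'tool_pos': array([6.74339153e-01, 7.36547151e-06, 2.62400263e-01]), 'tool_rot': array([-0.00080938,  0.70708893,  0.70712375, -0.00077031]), 'contact_force': array([-0.73866686, -0.67167301, -0.22289901]), 'torque': array([ 0.00950733, -0.02559034, -0.01627158]), 'finger_force': 0.0, 'finger_gap': 0.08810143953541039}
scene ['frame', 'fx', 'fy', 'cx', 'cy', 'origin', 'attitude', 'O', 'A'] [1.22518794 0.95003972 1.14858012] [[-0.789 -0.416  0.452]
 [ 0.614 -0.541  0.574]
 [ 0.005  0.731  0.683]] 611.1465906410715 None
clamp 0.55 [314. 304.] [0.602 0.138]
clamp 0.5 [274. 195.] [ 0.427 -0.288]
seat 0.77 [330. 319.] [0.61  0.214]
home 0.74 [295. 284.] [0.597 0.055]
spacer 0.7 [395. 304.] [0.438 0.262]
spacer 0.37 [274. 194.] [ 
[... 711 characters left out ...]
39779 None
clamp 0.66 [342. 222.] [0.607 0.131]
seat 0.77 [328. 196.] [0.599 0.223]
home 0.62 [347. 241.] [0.595 0.061]
spacer 0.66 [270. 208.] [0.438 0.242]
dome_up_1 0.95 [294. 316.] [ 0.408 -0.125]
dome_up_1 0.92 [413. 345.] [ 0.622 -0.263]
dome_up_1 0.89 [240. 381.] [ 0.271 -0.241]
dome_up_1 0.6 [377. 366.] [ 0.533 -0.286]
dome_up_1 0.6 [261. 264.] [0.372 0.043]
dome_up_1 0.44 [381. 454.] [ 0.475 -0.441]
dome_down_1 0.59 [323. 380.] [ 0.423 -0.284]
dome_down_1 0.59 [394. 291.] [ 0.643 -0.122]
dome_down_1 0.36 [378. 368.] [ 0.535 -0.289]
screwdriver 0.66 [379. 458.] [ 0.47  -0.446]
mug 0.8 [298. 150.] [0.587 0.492]
mug 0.41 [267. 204.] [0.435 0.258]
module 0.91 [444. 288.] [ 0.756 -0.146]
```

View pics/scene0.png

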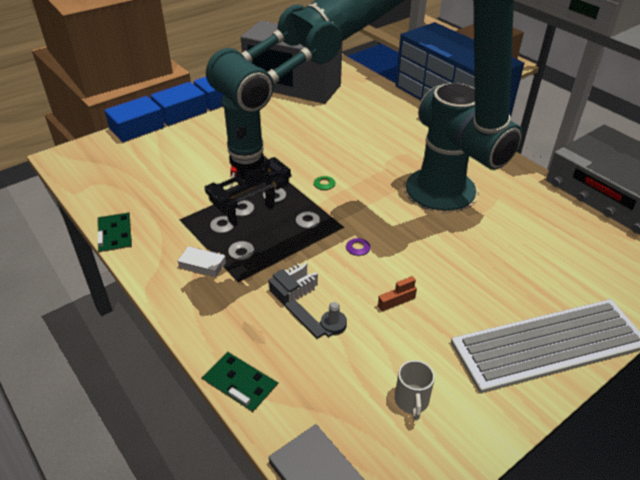

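View pics/side0.png

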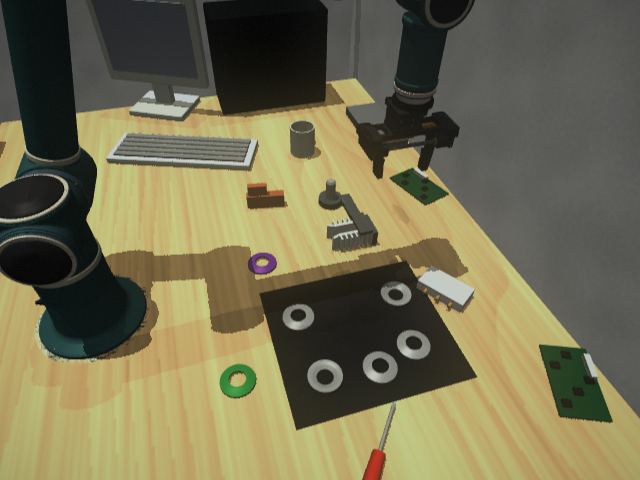

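The mat carries five grey washers, and in the side view they sit at (298,316), (396,293), (413,345), (380,367) and (325,376). The green (238,380) and purple (262,263) rings lie off the mat and are look-alikes. The spacer's rib is on the robot side, so its nose points to +x, and the gap mouth faces the robot.

```bash
python3 -m pendant '[{"slide":[-0.5,0.5,0],"roll":1,"claw":60},{"slide":[-0.5,0.5,0],"roll":1,"claw":60},{"slide":[-0.5,0.5,0],"roll":1,"claw":60},{"slide":[-0.5,0.5,0],"roll":1,"claw":60},{"slide":[-0.5,0.5,0],"roll":1,"claw":60}]' 30 >/dev/null
python3 -m pendant '[{"slide":[-0.5,0.5,0],"roll":1,"claw":60},{"slide":[-0.5,0.5,0],"roll":1,"claw":60},{"slide":[-0.5,0.5,0],"roll":1,"claw":60},{"slide":[-0.4,0.5,0],"roll":1,"claw":60},{"slide":[-0.4,0.5,0],"roll":1,"claw":60}]' >/dev/null
python3 -m pendant '[{"slide":[0,0,0],"roll":1,"claw":60},{"slide":[0,0,0],"roll":1,"claw":60},{"slide":[0,0,0],"roll":1,"claw":60},{"slide":[0,0,0],"roll":1,"claw":60},{"slide":[0,0,0],"roll":1,"claw":60}]' >/dev/null
python3 -m pendant '[{"slide":[0,0,0],"roll":1,"claw":60},{"slide":[0,0,0],"roll":1,"claw":60},{"slide":[0,0,0],"roll":1,"claw":60},{"slide":[0,0,0],"roll":1,"claw":60},{"slide":[0,0,0],"roll":0.6,"claw":60}]'
python3 - <<'E'
from h import *
im=shot('wrist','w1.png')
print(im['O'],im['A'].round(2))
for l in ['spacer','seat','home']:
  for r in env.pinpoint(l,'wrist'): print(l,r,ground(im,r['xy'],0 if l!='seat' else .02))
E
```

```text
clock: 3.0
tool_pos: [0.435, 0.25, 0.2639]
tool_rot: [0.0, 0.0, 1.0, 0.0]
contact_force: [-0.1, 0.3, 0.6]
finger_gap: 0.0599
finger_force: 0.0
[0.36965332 0.2502082  0.38436066] [[ 0.   -0.97 -0.26]
 [ 1.    0.   -0.  ]
 [ 0.   -0.26  0.97]]
spacer {'xy': [323.9, 203.7], 'conf': 0.91} [0.42936689 0.25941466 0.        ]
```

View pics/w1.png

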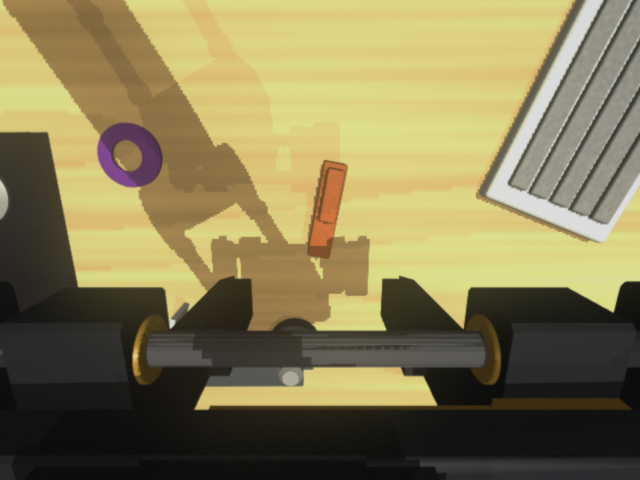

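The wrist view shows the spacer at about (324,208), rib toward the top (robot side), turned slightly. I'll fit its silhouette for position and yaw.

```bash
cat >> h.py <<'E'
from scipy.optimize import minimize
def box(x0,x1,y0,y1,z0,z1): return np.array([[x,y,z] for x in(x0,x1) for y in(y0,y1) for z in(z0,z1)])
PARTS=[box(-.05,.05,-.012,.012,0,.04),box(-.045,.005,-.008,.008,.04,.07)]
def fit_spacer(im,x,y,yaw,z=0):
    h=cv2.cvtColor(im['frame'],cv2.COLOR_RGB2HSV)
    m=((h[:,:,0]<13)|(h[:,:,0]>175))&(h[:,:,1]>110)&(h[:,:,2]>50)
    u,v=proj(im,[x,y,.03]);yy,xx=np.mgrid[:480,:640];m&=(abs(xx-u)<90)&(abs(yy-v)<90)
    S=4;mm=cv2.resize(m.astype(np.float32),None,fx=S,fy=S,interpolation=cv2.INTER_LINEAR)>.5
    def cost(p):
        c,s=np.cos(p[2]),np.sin(p[2]);t=np.zeros(mm.shape,np.uint8)
        for P in PARTS:
            Q=[(proj(im,[p[0]+c*a-s*b,p[1]+s*a+c*b,cz+z])+.5)*S for a,b,cz in P]
            cv2.fillConvexPoly(t,cv2.convexHull(np.array(Q).round().astype(np.int32)),1)
        t=t>0;return 1-(t&mm).sum()/max(1,(t|mm).sum())
    best=min((minimize(cost,[x,y,a],method='Nelder-Mead',options=dict(initial_simplex=[[x,y,a],[x+.01,y,a],[x,y+.01,a],[x,y,a+.1]],xatol=1e-4,fatol=1e-4)) for a in(yaw-.15,yaw,yaw+.15)),key=lambda r:r.fun)
    return best.x,best.fun
E
python3 - <<'E'
from h import *
im=shot('wrist');print(fit_spacer(im,.429,.259,-.15), im['fx'],im['fy'])
im=shot('side');print(fit_spacer(im,.435,.25,-.15))
E
```

```text
(array([ 0.43178316,  0.26022147, -0.159839  ]), np.float64(0.31385019710906703)) 340.55682277161134 340.55682277161134
(array([ 0.43314815,  0.26975309, -0.09876543]), np.float64(0.7877086257994073))
```

```bash
python3 - <<'E'
from h import *
im=cv2.imread('pics/w1.png');h=cv2.cvtColor(im,cv2.COLOR_BGR2HSV)
for p in [(335,165),(333,190),(342,190),(324,190),(320,235),(330,230),(319,252),(311,235),(300,210),(355,200),(300,245)]: print(p,h[p[1],p[0]])
c=cv2.imread('pics/side0.png');hs=cv2.cvtColor(c,cv2.COLOR_BGR2HSV)
for p in [(258,187),(258,195),(275,196),(265,202),(290,230)]: print('s',p,hs[p[1],p[0]])
a=cv2.resize(im[140:280,250:400],None,fx=4,fy=4,interpolation=0);cv2.imwrite('pics/w1c.png',a)
E
```

```text
(335, 165) [ 12 172 193]
(333, 190) [ 12 175 200]
(342, 190) [ 16 149 164]
(324, 190) [ 14 158 121]
(320, 235) [ 11 178 201]
(330, 230) [ 11 177 202]
(319, 252) [ 12 167 130]
(311, 235) [ 12 174 160]
(300, 210) [ 26 106 221]
(355, 200) [ 27 106 222]
(300, 245) [ 18 130 153]
s (258, 187) [ 14 142  88]
s (258, 195) [ 14 147  92]
s (275, 196) [ 15 144  90]
s (265, 202) [ 17 136  75]
s (290, 230) [ 26  97 200]
```

View pics/w1c.png

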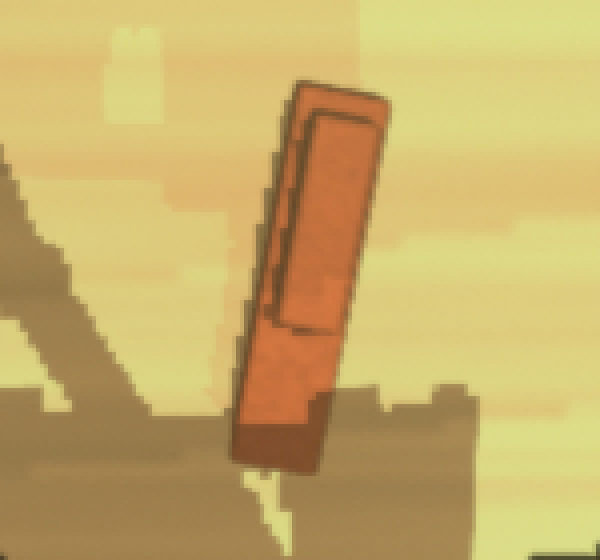

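The crop confirms the brown block with its rib near the top (back) end and the plain nose at the bottom (shaded, about (319,255)). I'll widen the colour mask and refit.

```bash
sed -i 's/h\[:,:,0\]<13)/h[:,:,0]<17)/;s/>110)&/>133)\&/' h.py; python3 - <<'E'
from h import *
im=shot('wrist');print(fit_spacer(im,.432,.26,-.16))
im=shot('side');print(fit_spacer(im,.435,.255,-.15))
im=shot('scene');print(fit_spacer(im,.435,.255,-.15))
E
```

```text
(array([ 0.43124909,  0.26105008, -0.17571431]), np.float64(0.060552185735201824))
(array([ 0.43071693,  0.26109424, -0.17721583]), np.float64(0.28681691880209936))
(array([ 0.43167061,  0.25839103, -0.07984903]), np.float64(0.14070965280427317))
```

```bash
python3 -m pendant '[{"slide":[-0.12,0.07,-0.3],"roll":-0.55,"claw":60},{"slide":[-0.12,0.07,-0.3],"roll":-0.55,"claw":60},{"slide":[-0.12,0.08,-0.3],"roll":-0.55,"claw":60},{"slide":[-0.12,0.07,-0.3],"roll":-0.55,"claw":60},{"slide":[0,0,-0.3],"roll":0,"claw":60}]' >/dev/null
python3 -m pendant '[{"slide":[0,0,-0.6],"roll":0,"claw":60},{"slide":[0,0,-0.6],"roll":0,"claw":60},{"slide":[0,0,-0.6],"roll":0,"claw":60},{"slide":[0,0,-0.4],"roll":0,"claw":60},{"slide":[0,0,-0.14],"roll":0,"claw":60}]' 
python3 -m pendant '[{"slide":[0,0,0],"roll":0,"claw":0},{"slide":[0,0,0],"roll":0,"claw":0},{"slide":[0,0,0],"roll":0,"claw":0},{"slide":[0,0,0],"roll":0,"claw":0},{"slide":[0,0,0],"roll":0,"claw":0}]' 40
python3 - <<'E'
from h import *
im=shot('wrist','w2.png');s=env.observe()
print(s['tool_pos'],s['finger_gap'],s['finger_force'],s['contact_force'])
for n in ['scene','side']:
  im=shot(n)
  for l,z in [('clamp',0),('seat',.02),('home',0)]:
    for r in env.pinpoint(l,n): print(n,l,r['conf'],ground(im,r['xy'],z))
E
```

```text
clock: 4.45
tool_pos: [0.4093, 0.2635, 0.0693]
tool_rot: [-0.002, 0.089, 0.996, -0.001]
contact_force: [-0.3, -0.3, 0.9]
finger_gap: 0.0597
finger_force: 0.0
clock: 4.95
tool_pos: [0.4116, 0.2648, 0.0726]
tool_rot: [0.001, 0.089, 0.996, 0.001]
contact_force: [0.7, 1.1, -0.0]
finger_gap: 0.0222
finger_force: 0.0
[0.41141768 0.26475301 0.07240335] 0.018148784778505858 0.0 [-0.32276533 -0.63929425  0.86244948]
scene clamp 0.63 [0.5977641  0.12876773 0.        ]
scene seat 0.65 [0.61088032 0.2181965  0.02      ]
scene seat 0.36 [ 0.43750309 -0.27153028  0.02      ]
scene home 0.76 [0.59201699 0.05784673 0.        ]
side clamp 0.58 [0.60425912 0.13151779 0.        ]
side seat 0.84 [0.59626061 0.2147976  0.02      ]
side home 0.8 [0.60347232 0.0656504  0.        ]
```

```bash
python3 -m pendant '[{"slide":[0,0,0],"roll":0,"claw":0},{"slide":[0,0,0],"roll":0,"claw":0},{"slide":[0,0,0.2],"roll":0,"claw":0},{"slide":[0,0,0.4],"roll":0,"claw":0},{"slide":[0,0,0.4],"roll":0,"claw":0}]' 
python3 -m pendant '[{"slide":[0,-0.5,0.4],"roll":0,"claw":0},{"slide":[0,-0.5,0.4],"roll":0,"claw":0},{"slide":[0,-0.5,0.4],"roll":0,"claw":0},{"slide":[0,-0.5,0.2],"roll":0,"claw":0},{"slide":[0,-0.5,0],"roll":0,"claw":0}]' 
python3 -m pendant '[{"slide":[0,-0.4,0],"roll":0.5,"claw":0},{"slide":[0,-0.4,0],"roll":0.5,"claw":0},{"slide":[0,-0.4,0],"roll":0.6,"claw":0},{"slide":[0,-0.4,0],"roll":0.6,"claw":0},{"slide":[0,0,0],"roll":0,"claw":0}]'
python3 - <<'E'
from h import *
im=shot('wrist','w3.png')
for l,z in [('clamp',0),('seat',.02),('home',0)]:
    for r in env.pinpoint(l,'wrist'): print(l,r,ground(im,r['xy'],z))
E
```

```text
clock: 5.9
tool_pos: [0.4098, 0.2638, 0.1213]
tool_rot: [-0.001, 0.089, 0.996, -0.001]
contact_force: [0.2, -0.4, -2.0]
finger_gap: 0.0154
finger_force: 40.0
clock: 6.4
tool_pos: [0.4116, 0.1388, 0.1935]
tool_rot: [0.001, 0.089, 0.996, 0.001]
contact_force: [0.4, -0.0, -2.9]
finger_gap: 0.0154
finger_force: 40.0
clock: 6.9
tool_pos: [0.4101, 0.0579, 0.1912]
tool_rot: [-0.001, 0.002, 1.0, -0.0]
contact_force: [-0.5, 0.2, -1.6]
finger_gap: 0.0155
finger_force: 40.0
home {'xy': [325.8, 397.1], 'conf': 0.59} [0.60289666 0.0675912  0.        ]
```

View pics/w3.png

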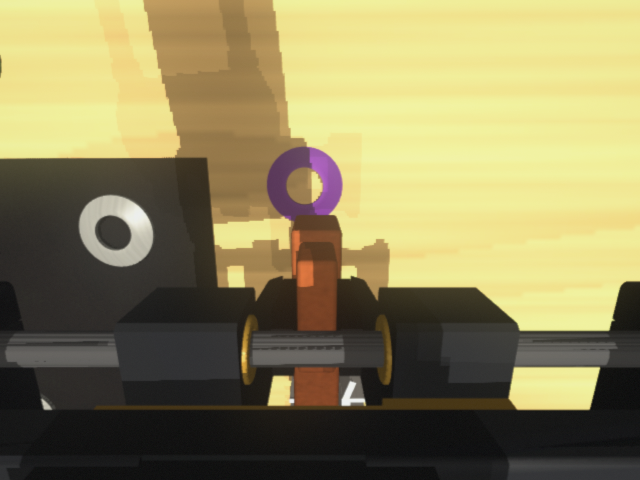

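The held spacer is square in the jaws and the view shows only what lies under or behind the hand, so I'll raise it over the clamp to measure that.

```bash
python3 -m pendant '[{"slide":[0.3,0.1,0.6],"roll":0,"claw":0},{"slide":[0.3,0.15,0.6],"roll":0,"claw":0},{"slide":[0.5,0.15,0.5],"roll":0,"claw":0},{"slide":[0.5,0.15,0.3],"roll":0,"claw":0},{"slide":[0.5,0.15,0.3],"roll":0,"claw":0}]' >/dev/null
python3 -m pendant '[{"slide":[0.5,0.2,0.3],"roll":0,"claw":0},{"slide":[0.5,0.2,0],"roll":0,"claw":0},{"slide":[0.5,0.2,0],"roll":0,"claw":0},{"slide":[0.5,0.2,0],"roll":0,"claw":0},{"slide":[0.5,0,0],"roll":0,"claw":0}]' 
python3 -m pendant '[{"slide":[0,0,0],"roll":0,"claw":0},{"slide":[0,0,0],"roll":0,"claw":0},{"slide":[0,0,0],"roll":0,"claw":0},{"slide":[0,0,0],"roll":0,"claw":0},{"slide":[0,0,0],"roll":0,"claw":0}]'
python3 - <<'E'
from h import *
im=shot('wrist','w4.png')
for l,z in [('clamp',0),('seat',.02),('home',0)]:
    for r in env.pinpoint(l,'wrist'): print(l,r,ground(im,r['xy'],z))
E
```

```text
clock: 8.1
tool_pos: [0.6416, 0.1372, 0.3209]
tool_rot: [-0.001, 0.0, 1.0, 0.0]
contact_force: [-0.0, -0.6, -2.0]
finger_gap: 0.0156
finger_force: 40.0
clock: 8.6
tool_pos: [0.6404, 0.1346, 0.3221]
tool_rot: [0.0, 0.001, 1.0, 0.0]
contact_force: [0.9, 0.1, -2.7]
finger_gap: 0.0155
finger_force: 40.0
seat {'xy': [386.9, 173.5], 'conf': 0.87} [0.6038839  0.22169372 0.02      ]
home {'xy': [263.3, 169.6], 'conf': 0.58} [0.59984407 0.06801548 0.        ]
```

View pics/w4.png

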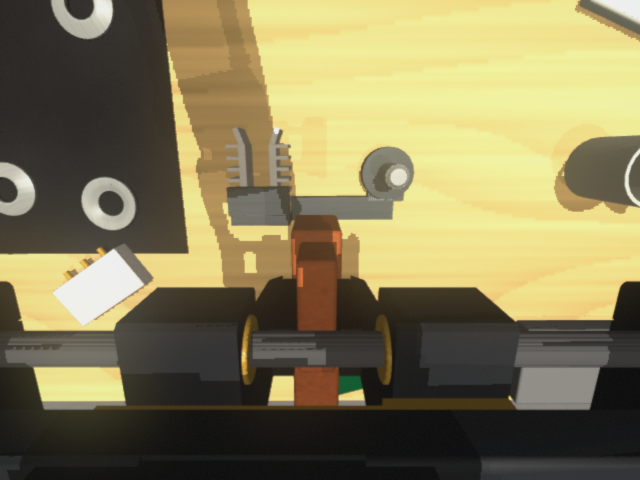

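The clamp shows the two heatsinks at (240,160) and (278,160) with the tie bar at about (260,205), and the seat with its arbor at (388,173). I'll enlarge it to read the gap's midline.

```bash
python3 - <<'E'
import cv2
c=cv2.imread('pics/w4.png')[115:235,215:425];cv2.imwrite('pics/w4c.png',cv2.resize(c,None,fx=3.8,fy=3.8,interpolation=cv2.INTER_CUBIC))
E
```

```text
(no output)
```

View pics/w4c.png

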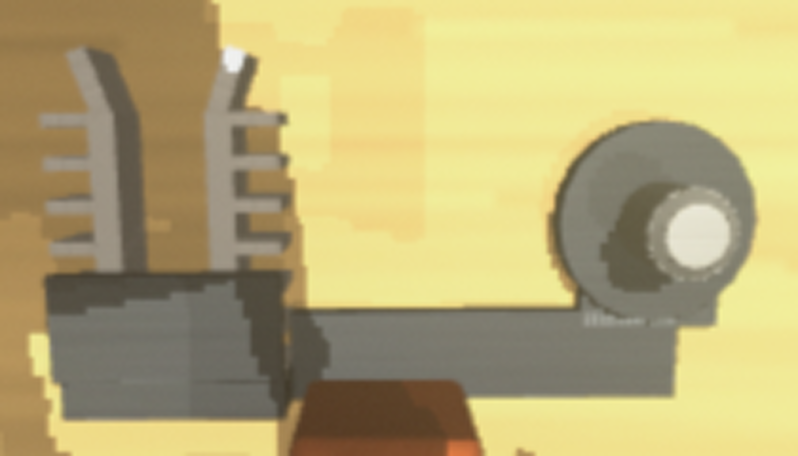

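```bash
cat >> h.py <<'E'
E
python3 - <<'E'
from h import *
im=shot('wrist')
P=lambda c,r,z: ground(im,[215+(c+.5)/3.8-.5,115+(r+.5)/3.8-.5],z)[:2]
a=[P(113,115,.043),P(205,115,.043),P(123,268,.043),P(210,268,.043)];print(np.round(a,4))
m1=(a[0]+a[1])/2;m2=(a[2]+a[3])/2;print('mid',m1,m2,'yaw',np.arctan2(*(m2-m1)[::-1]))
print('arbor tip',P(697,234,.075),'seat',P(656,218,.02), 'tiebar edge',P(165,272,.053))
print('foot line',P(290,310,.012),P(575,308,.012))
print(fit_spacer(im,.66,.13,0,.25))
E
```

```text
[[0.5704 0.0542]
 [0.5705 0.0815]
 [0.6155 0.0547]
 [0.6156 0.0813]]
mid [0.57042305 0.06787567] [0.61553606 0.06797365] yaw 0.0021717578091759527
arbor tip [0.60340204 0.22224615] seat [0.60248509 0.2218765 ] tiebar edge [0.61571567 0.06914234]
foot line [0.63265785 0.10321721] [0.63232949 0.19805145]
(array([0.66167295, 0.13506788, 0.01264136]), np.float64(0.5414306364027035))
```

```bash
python3 -m pendant '[{"slide":[-0.7,-0.26,0],"roll":0,"claw":0},{"slide":[-0.7,-0.27,0],"roll":0,"claw":0},{"slide":[-0.7,-0.27,0],"roll":0,"claw":0},{"slide":[-0.7,-0.27,0],"roll":0,"claw":0},{"slide":[-0.7,-0.27,0],"roll":0,"claw":0}]' >/dev/null
python3 -m pendant '[{"slide":[0,0,-0.6],"roll":0,"claw":0},{"slide":[0,0,-0.8],"roll":0,"claw":0},{"slide":[0,0,-0.8],"roll":0,"claw":0},{"slide":[0,0,-0.8],"roll":0,"claw":0},{"slide":[0,0,-0.8],"roll":0,"claw":0}]' 
python3 -m pendant '[{"slide":[0,0,-0.5],"roll":0,"claw":0},{"slide":[0,0,-0.4],"roll":0,"claw":0},{"slide":[0,0,-0.2],"roll":0,"claw":0},{"slide":[0,0,-0.06],"roll":0,"claw":0},{"slide":[0,0,0],"roll":0,"claw":0}]'
python3 - <<'E'
from h import *
print(env.observe()['tool_pos'],env.observe()['contact_force'])
im=shot('wrist');print(fit_spacer(im,.485,.068,0,.002))
im=shot('side');print(fit_spacer(im,.485,.068,0,.002))
im=shot('scene');print(fit_spacer(im,.485,.068,0,.002))
E
```

```text
clock: 9.85
tool_pos: [0.4662, 0.0674, 0.131]
tool_rot: [0.001, 0.001, 1.0, 0.0]
contact_force: [0.2, 0.3, -1.5]
finger_gap: 0.0158
finger_force: 40.0
clock: 10.35
tool_pos: [0.4665, 0.0675, 0.0742]
tool_rot: [0.0, 0.001, 1.0, 0.0]
contact_force: [0.0, 0.8, -2.7]
finger_gap: 0.0158
finger_force: 40.0
[0.46649353 0.06753414 0.07419513] [ 0.04725491  0.77975763 -2.6539794 ]
(array([ 0.48978643,  0.06755361, -0.00578731]), np.float64(0.3139340336327431))
(array([0.48595228, 0.06688047, 0.00828789]), np.float64(0.4741177996886352))
(array([0.48793212, 0.06376978, 0.04924642]), np.float64(0.2883086450749016))
```

```bash
python3 -m pendant '[{"slide":[0.3,0,0],"roll":0,"claw":0},{"slide":[0.4,0,0],"roll":0,"claw":0},{"slide":[0.4,0,0],"roll":0,"claw":0},{"slide":[0.4,0,0],"roll":0,"claw":0},{"slide":[0.3,0,0],"roll":0,"claw":0}]'
python3 -m pendant '[{"slide":[0.1,0,0],"roll":0,"claw":0},{"slide":[0.1,0,0],"roll":0,"claw":0},{"slide":[0.1,0,0],"roll":0,"claw":0},{"slide":[0.06,0,0],"roll":0,"claw":0},{"slide":[0,0,0],"roll":0,"claw":0}]'
```

```text
clock: 11.0
tool_pos: [0.5582, 0.0676, 0.0751]
tool_rot: [0.001, 0.001, 1.0, 0.0]
contact_force: [0.1, -0.2, -2.4]
finger_gap: 0.0154
finger_force: 40.0
clock: 11.5
tool_pos: [0.5742, 0.0675, 0.0739]
tool_rot: [0.0, 0.001, 1.0, 0.0]
contact_force: [0.3, -0.0, -2.4]
finger_gap: 0.0158
finger_force: 40.0
```

```bash
python3 -m pendant '[{"slide":[0.04,0,-0.02],"roll":0,"claw":0},{"slide":[0.04,0,0],"roll":0,"claw":0},{"slide":[0.04,0,0],"roll":0,"claw":0},{"slide":[0,0,0],"roll":0,"claw":0},{"slide":[0,0,0],"roll":0,"claw":0}]'

```

```text
clock: 12.0
tool_pos: [0.5788, 0.0675, 0.0724]
tool_rot: [-0.001, 0.001, 1.0, -0.0]
contact_force: [-5.4, 0.2, 1.5]
finger_gap: 0.0154
finger_force: 40.0
```

```bash
python3 -m pendant '[{"slide":[0.03,0,0],"roll":0,"claw":0},{"slide":[0.03,0,0],"roll":0,"claw":0},{"slide":[0,0,0],"roll":0,"claw":0},{"slide":[0,0,0],"roll":0,"claw":0},{"slide":[0,0,0],"roll":0,"claw":0}]'
python3 -m pendant '[{"slide":[0,0,0],"roll":0,"claw":50},{"slide":[0,0,0],"roll":0,"claw":50},{"slide":[0,0,0],"roll":0,"claw":50},{"slide":[0,0,0],"roll":0,"claw":50},{"slide":[0,0,0],"roll":0,"claw":50}]'
python3 -m pendant '[{"slide":[0,0,0.2],"roll":0,"claw":50},{"slide":[0,0,0.5],"roll":0,"claw":50},{"slide":[0,0,0.8],"roll":0,"claw":60},{"slide":[0,0,0.8],"roll":0,"claw":88},{"slide":[0,0,0.8],"roll":0,"claw":88}]'

```

```text
clock: 12.5
tool_pos: [0.579, 0.0674, 0.0724]
tool_rot: [-0.004, 0.001, 1.0, -0.0]
contact_force: [-14.0, -1.1, 8.1]
finger_gap: 0.0158
finger_force: 40.0
clock: 13.0
tool_pos: [0.5835, 0.0675, 0.0729]
tool_rot: [0.0, 0.001, 1.0, 0.0]
contact_force: [-0.2, -0.0, -0.2]
finger_gap: 0.0499
finger_force: 0.0
clock: 13.5
tool_pos: [0.5828, 0.0675, 0.2299]
tool_rot: [0.0, 0.001, 1.0, 0.0]
contact_force: [0.1, -0.8, -0.0]
finger_gap: 0.0721
finger_force: 0.0
```

```bash
python3 - <<'E'
from h import *
im=shot('wrist');print(fit_spacer(im,.598,.068,0))
E
python3 -m pendant '[{"slide":[-0.2,-0.5,0.5],"roll":0,"claw":88},{"slide":[-0.2,-0.5,0.5],"roll":0,"claw":88},{"slide":[-0.2,-0.6,0.5],"roll":0,"claw":88},{"slide":[-0.2,-0.6,0.4],"roll":0,"claw":88},{"slide":[-0.2,-0.6,0.4],"roll":0,"claw":88}]' >/dev/null
python3 -m pendant '[{"slide":[-0.1,-0.6,0.4],"roll":0,"claw":88},{"slide":[-0.1,-0.6,0.4],"roll":0,"claw":88},{"slide":[0,-0.6,0.2],"roll":0,"claw":88},{"slide":[0,-0.6,0],"roll":0,"claw":88},{"slide":[0,-0.2,0],"roll":0,"claw":88}]' 
python3 - <<'E'
from h import *
im=shot('wrist','w5.png')
for l in ['dome_up_1','dome_down_1']:
    for r in env.pinpoint(l,'wrist'): print(l,round(r['conf'],2),np.round(r['xy']),ground(im,r['xy'],0).round(4))
E
```

```text
(array([0.59959634, 0.06765308, 0.00719053]), np.float64(0.31977566002462265))
clock: 14.55
tool_pos: [0.5228, -0.2049, 0.3938]
tool_rot: [0.001, 0.003, 1.0, -0.001]
contact_force: [-0.0, 0.3, -0.1]
finger_gap: 0.0878
finger_force: 0.0
dome_up_1 0.92 [366. 121.] [ 0.4195 -0.1323  0.    ]
dome_up_1 0.83 [283. 255.] [ 0.6187 -0.2583  0.    ]
dome_up_1 0.68 [262. 207.] [ 0.5425 -0.2873  0.    ]
dome_up_1 0.61 [498.  90.] [0.3801 0.05   0.    ]
dome_down_1 0.91 [265. 129.] [ 0.4298 -0.2784  0.    ]
dome_down_1 0.74 [363. 267.] [ 0.6395 -0.131   0.    ]
```

View pics/w5.png

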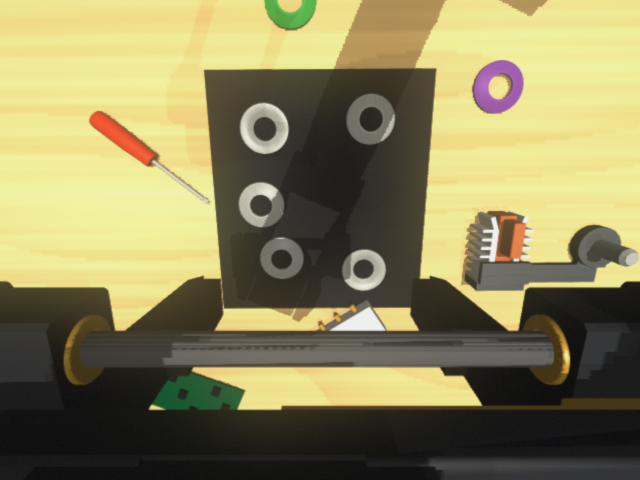

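Five candidates lie on the mat. The networks call (371,119), (282,257) and (261,205) dome up, and (264,128) and (363,269) dome down. Green (290,5) and purple (498,87) are excluded by colour. One enlarged crop should confirm which way the faces point.

```bash
python3 - <<'E'
import cv2
c=cv2.imread('pics/w5.png')[90:300,225:425];cv2.imwrite('pics/w5c.png',cv2.resize(c,None,fx=2.85,fy=2.85,interpolation=cv2.INTER_CUBIC))
E
```

```text
(no output)
```

View pics/w5c.png

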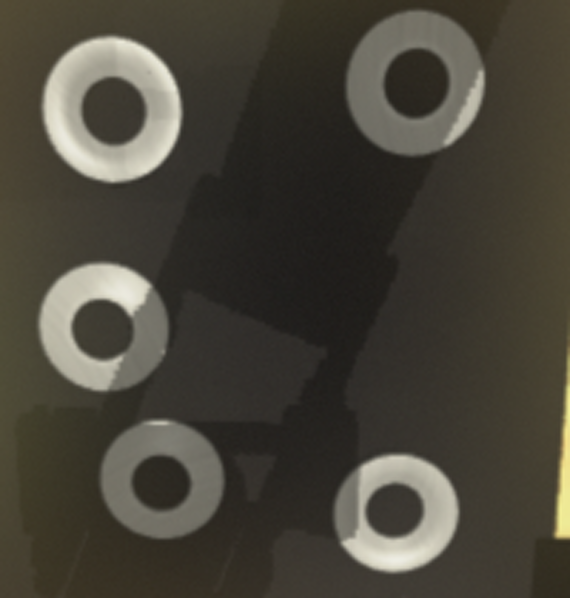

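Shading and hole offset agree with the networks: the two bright ones at (264,128) and (363,269) are shaded the opposite way to (261,205), and their holes shift inward, so they are dome down. The other three are dome up. The first washer is the dome-up one at (0.619,-0.258), and I'll take a close look from hover.

```bash
cat >> h.py <<'E'
ARB=np.array([.6035,.222])
def look_washer(x,y,kind,save=None):
    im=shot('wrist',save);z=.0025 if kind=='up' else .0075
    h=cv2.cvtColor(im['frame'],cv2.COLOR_RGB2HSV)
    m=((h[:,:,2]>85)&(h[:,:,1]<80)).astype(np.uint8)
    n,lab,st,ce=cv2.connectedComponentsWithStats(m);out=[]
    for i in range(1,n):
        if st[i,4]<300: continue
        c=max(cv2.findContours((lab==i).astype(np.uint8),cv2.RETR_EXTERNAL,cv2.CHAIN_APPROX_NONE)[0],key=len)[:,0]
        w=np.array([ground(im,p,z)[:2] for p in c]);(cx,cy),r=cv2.minEnclosingCircle(w.astype(np.float32))
        A=np.c_[2*w,np.ones(len(w))];s=np.linalg.lstsq(A,(w**2).sum(1),rcond=None)[0];rr=np.sqrt(s[2]+s[0]**2+s[1]**2)
        if np.hypot(cx-x,cy-y)<.06: out.append((np.round(s[:2],4),round(rr,4),round(r,4)))
    s=env.observe()['tool_pos'];print('tcp',s.round(4))
    for c,a,b in out: print('washer',c,'r',a,b,'go units',((c-s[:2])/.05).round(3))
    for r in env.pinpoint('dome_%s_1'%kind,'wrist'): print('net',round(r['conf'],2),np.round(r['xy']),ground(im,r['xy'],0)[:2].round(4))
E
python3 -m pendant '[{"slide":[0.3,-0.2,-0.7],"roll":0,"claw":88},{"slide":[0.3,-0.2,-0.7],"roll":0,"claw":88},{"slide":[0.3,-0.2,-0.7],"roll":0,"claw":88},{"slide":[0.3,-0.2,-0.7],"roll":0,"claw":88},{"slide":[0.3,-0.2,-0.7],"roll":0,"claw":88}]' >/dev/null
python3 -m pendant '[{"slide":[0.2,-0.07,-0.6],"roll":0,"claw":88},{"slide":[0.2,0,-0.4],"roll":0,"claw":88},{"slide":[0,0,-0.2],"roll":0,"claw":88},{"slide":[0,0,0],"roll":0,"claw":88},{"slide":[0,0,0],"roll":0,"claw":88}]'
python3 - <<'E'
from h import *
look_washer(.619,-.258,'up','w6.png')
E
```

```text
clock: 15.7
tool_pos: [0.6182, -0.2553, 0.1586]
tool_rot: [0.0, 0.001, 1.0, -0.0]
contact_force: [1.2, -0.3, -0.5]
finger_gap: 0.0883
finger_force: 0.0
tcp [ 0.6185 -0.2557  0.1594]
washer [ 0.6238 -0.2602] r 0.0337 0.0345 go units [ 0.105 -0.089]
net 0.63 [310. 230.] [ 0.6182 -0.2601]
```

View pics/w6.png

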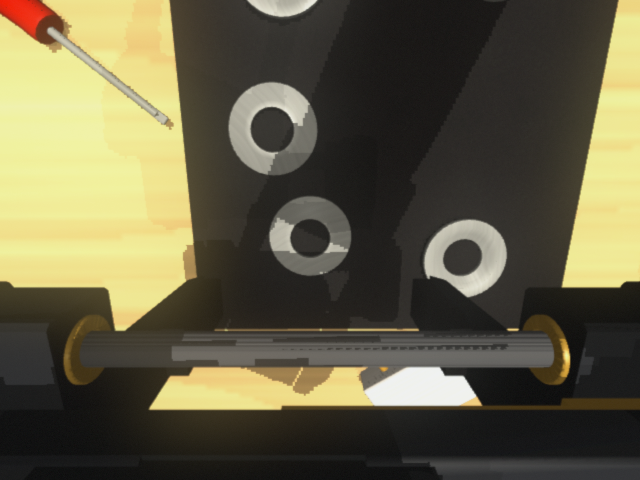

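The dome-up washer is right below at (310,236), with a clean circle fit. Descending to grip it with the fingertips only, because the arbor would otherwise hit the palm.

```bash
python3 -m pendant '[{"slide":[0.1,-0.09,-0.5],"roll":0,"claw":88},{"slide":[0,0,-0.7],"roll":0,"claw":88},{"slide":[0,0,-0.7],"roll":0,"claw":88},{"slide":[0,0,-0.5],"roll":0,"claw":88},{"slide":[0,0,-0.2],"roll":0,"claw":88}]' 15 >/dev/null
python3 -m pendant '[{"slide":[0,0,-0.04],"roll":0,"claw":88},{"slide":[0,0,0],"roll":0,"claw":88},{"slide":[0,0,0],"roll":0,"claw":60},{"slide":[0,0,0],"roll":0,"claw":60},{"slide":[0,0,0],"roll":0,"claw":60}]'
python3 -m pendant '[{"slide":[0,0,0],"roll":0,"claw":60},{"slide":[0,0,0],"roll":0,"claw":60},{"slide":[0,0,0],"roll":0,"claw":60},{"slide":[0,0,0],"roll":0,"claw":60},{"slide":[0,0,0],"roll":0,"claw":60}]'
```

```text
clock: 16.8
tool_pos: [0.6237, -0.2608, 0.0269]
tool_rot: [0.001, 0.001, 1.0, -0.0]
contact_force: [0.1, -0.3, 4.2]
finger_gap: 0.0667
finger_force: 15.1
clock: 17.3
tool_pos: [0.6237, -0.2608, 0.0268]
tool_rot: [0.001, 0.001, 1.0, -0.0]
contact_force: [-1.0, 0.3, 5.4]
finger_gap: 0.0668
finger_force: 15.0
```

```bash
python3 -m pendant '[{"slide":[0,0,0.2],"roll":0,"claw":60},{"slide":[0,0,0.4],"roll":0,"claw":60},{"slide":[0,0,0.6],"roll":0,"claw":60},{"slide":[0,0.3,0.6],"roll":0,"claw":60},{"slide":[0,0.6,0.6],"roll":0,"claw":60}]' >/dev/null
python3 -m pendant '[{"slide":[0,0.8,0],"roll":0,"claw":60},{"slide":[-0.1,0.8,0],"roll":0,"claw":60},{"slide":[-0.1,0.8,0],"roll":0,"claw":60},{"slide":[-0.1,0.8,0],"roll":0,"claw":60},{"slide":[-0.1,0.8,0],"roll":0,"claw":60}]'
python3 -m pendant '[{"slide":[0,0.8,0],"roll":0,"claw":60},{"slide":[0,0.8,0],"roll":0,"claw":60},{"slide":[0,0.8,0],"roll":0,"claw":60},{"slide":[0,0.8,0],"roll":0,"claw":60},{"slide":[0,0.8,0],"roll":0,"claw":60}]'
python3 -m pendant '[{"slide":[0,0.4,0],"roll":0,"claw":60},{"slide":[0,0.3,0],"roll":0,"claw":60},{"slide":[0,0.06,0],"roll":0,"claw":60},{"slide":[0,0,0],"roll":0,"claw":60},{"slide":[0,0,0],"roll":0,"claw":60}]'
python3 - <<'E'
from h import *
im=shot('wrist','w7.png');print(env.observe()['tool_pos'])
for r in env.pinpoint('seat','wrist'): print(r,ground(im,r['xy'],.02))
E
```

```text
clock: 18.3
tool_pos: [0.6021, -0.014, 0.1456]
tool_rot: [-0.0, 0.001, 1.0, -0.0]
contact_force: [0.6, -0.1, -1.1]
finger_gap: 0.0664
finger_force: 15.0
clock: 18.8
tool_pos: [0.6023, 0.186, 0.1456]
tool_rot: [-0.0, 0.001, 1.0, -0.0]
contact_force: [0.2, -0.8, -0.8]
finger_gap: 0.0668
finger_force: 15.0
clock: 19.3
tool_pos: [0.603, 0.2213, 0.1456]
tool_rot: [-0.0, 0.002, 1.0, -0.0]
contact_force: [0.5, 0.4, -1.2]
finger_gap: 0.0666
finger_force: 15.0
[0.60301709 0.22119505 0.14559646]
```

View pics/w7.png

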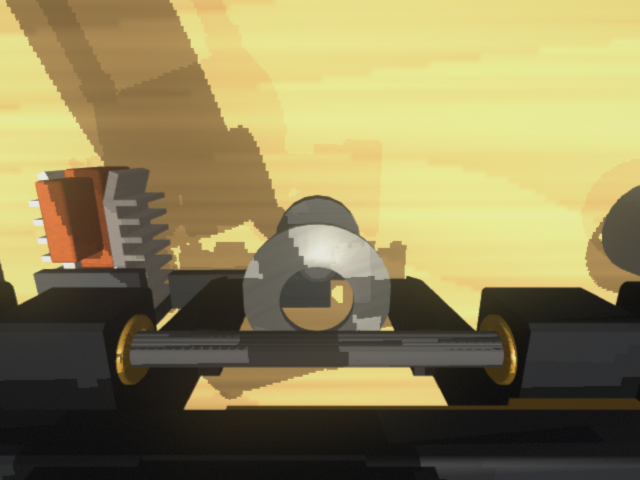

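The washer hangs level in the jaws with its hole at about (316,301), and the seat lies behind it at col 318. I'll check the hole centre against the tool.

```bash
python3 - <<'E'
from h import *
im=shot('wrist');t=env.observe()['tool_pos']
# washer outline: fit circle to visible upper contour at z=tcp-.0225
p=np.array([(244,285),(252,258),(270,238),(292,228),(317,224),(342,228),(365,240),(382,259),(390,285)],float)
w=np.array([ground(im,q,t[2]-.0225)[:2] for q in p]);s=np.linalg.lstsq(np.c_[2*w,np.ones(9)],(w**2).sum(1),rcond=None)[0]
print(t,'outline',s[:2],np.sqrt(s[2]+s[0]**2+s[1]**2)); print('hole',ground(im,(316.5,301),t[2]-.0155)[:2])
q=np.array([(276,235),(280,217),(292,204),(305,198),(317,196),(330,198),(343,204),(355,217),(359,235)],float)
w=np.array([ground(im,a,.02)[:2] for a in q]);s=np.linalg.lstsq(np.c_[2*w,np.ones(9)],(w**2).sum(1),rcond=None)[0]
print('seat',s[:2],np.sqrt(s[2]+s[0]**2+s[1]**2))
E
```

```text
[0.60311264 0.2213024  0.14570138] outline [0.6019266  0.22178638] 0.033438019357440174
hole [0.60131574 0.22166087]
seat [0.60139722 0.22257685] 0.03123751366949373
```

```bash
python3 -m pendant '[{"slide":[0.02,0.015,-0.3],"roll":0,"claw":60},{"slide":[0,0,-0.3],"roll":0,"claw":60},{"slide":[0,0,-0.3],"roll":0,"claw":60},{"slide":[0,0,-0.15],"roll":0,"claw":60},{"slide":[0,0,-0.15],"roll":0,"claw":60}]'
python3 -m pendant '[{"slide":[0,0,-0.2],"roll":0,"claw":60},{"slide":[0,0,-0.2],"roll":0,"claw":60},{"slide":[0,0,-0.2],"roll":0,"claw":60},{"slide":[0,0,-0.1],"roll":0,"claw":60},{"slide":[0,0,0],"roll":0,"claw":60}]'
```

```text
clock: 19.95
tool_pos: [0.6032, 0.223, 0.0838]
tool_rot: [-0.001, 0.001, 1.0, -0.0]
contact_force: [0.6, -0.8, -1.0]
finger_gap: 0.0666
finger_force: 15.0
clock: 20.45
tool_pos: [0.6032, 0.223, 0.0495]
tool_rot: [-0.001, 0.001, 1.0, -0.0]
contact_force: [-0.5, 0.2, -0.6]
finger_gap: 0.0665
finger_force: 15.0
```

```bash
python3 -m pendant '[{"slide":[0,0,-0.05],"roll":0,"claw":60},{"slide":[0,0,-0.03],"roll":0,"claw":60},{"slide":[0,0,0],"roll":0,"claw":60},{"slide":[0,0,0],"roll":0,"claw":60},{"slide":[0,0,0],"roll":0,"claw":60}]'
python3 -m pendant '[{"slide":[0,0,0],"roll":0,"claw":80},{"slide":[0,0,0],"roll":0,"claw":80},{"slide":[0,0,0],"roll":0,"claw":80},{"slide":[0,0,0],"roll":0,"claw":80},{"slide":[0,0,0],"roll":0,"claw":80}]'
python3 -m pendant '[{"slide":[0,0,0.2],"roll":0,"claw":80},{"slide":[0,0,0.5],"roll":0,"claw":80},{"slide":[0,0,0.8],"roll":0,"claw":88},{"slide":[0,0,0.8],"roll":0,"claw":88},{"slide":[0,0,0.6],"roll":0,"claw":88}]'
python3 - <<'E'
from h import *
im=shot('wrist','w8.png')
for r in env.pinpoint('dome_up_1','wrist'): print(r,ground(im,r['xy'],.02))
E
```

```text
clock: 20.95
tool_pos: [0.6041, 0.2233, 0.047]
tool_rot: [0.0, 0.001, 1.0, 0.0]
contact_force: [-1.0, -0.4, -0.7]
finger_gap: 0.0665
finger_force: 15.0
clock: 21.45
tool_pos: [0.6041, 0.2233, 0.0468]
tool_rot: [0.0, 0.001, 1.0, 0.0]
contact_force: [-0.8, -0.0, 0.3]
finger_gap: 0.0801
finger_force: 0.0
clock: 21.95
tool_pos: [0.6049, 0.2236, 0.1955]
tool_rot: [0.002, 0.001, 1.0, 0.001]
contact_force: [0.2, -0.3, -0.1]
finger_gap: 0.088
finger_force: 0.0
{'xy': [318.9, 218.8], 'conf': 0.67} [0.5994709  0.22667759 0.02      ]
```

View pics/w8.png

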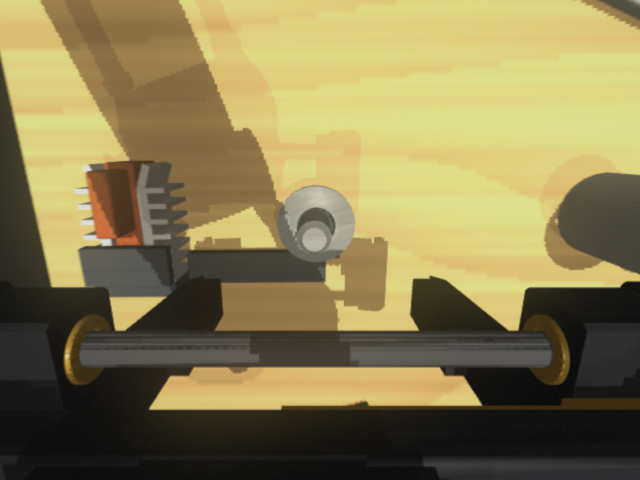

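The first washer lies flat round the arbor at (316,223). Next is the dome-down one near (0.64,-0.131).

```bash
python3 -m pendant '[{"slide":[0,-0.7,0],"roll":0,"claw":88},{"slide":[0.1,-0.8,0],"roll":0,"claw":88},{"slide":[0.1,-0.8,0],"roll":0,"claw":88},{"slide":[0.1,-0.8,0],"roll":0,"claw":88},{"slide":[0.1,-0.8,0],"roll":0,"claw":88}]' >/dev/null
python3 -m pendant '[{"slide":[0.1,-0.8,-0.2],"roll":0,"claw":88},{"slide":[0.1,-0.8,-0.2],"roll":0,"claw":88},{"slide":[0.1,-0.8,-0.2],"roll":0,"claw":88},{"slide":[0,-0.6,-0.2],"roll":0,"claw":88},{"slide":[0,-0.2,0],"roll":0,"claw":88}]' >/dev/null
python3 -m pendant '[{"slide":[0,0,0],"roll":0,"claw":88},{"slide":[0,0,0],"roll":0,"claw":88},{"slide":[0,0,0],"roll":0,"claw":88},{"slide":[0,0,0],"roll":0,"claw":88},{"slide":[0,0,0],"roll":0,"claw":88}]'
python3 - <<'E'
from h import *
look_washer(.64,-.131,'down')
E
```

```text
clock: 23.55
tool_pos: [0.6393, -0.1306, 0.1522]
tool_rot: [0.0, 0.001, 1.0, -0.0]
contact_force: [0.5, -0.2, 1.0]
finger_gap: 0.0881
finger_force: 0.0
tcp [ 0.6392 -0.1308  0.1521]
washer [ 0.6422 -0.1314] r 0.0339 0.0346 go units [ 0.059 -0.012]
```

```bash
python3 -m pendant '[{"slide":[0.04,-0.01,-0.5],"roll":0,"claw":88},{"slide":[0,0,-0.7],"roll":0,"claw":88},{"slide":[0,0,-0.7],"roll":0,"claw":88},{"slide":[0,0,-0.4],"roll":0,"claw":88},{"slide":[0,0,-0.14],"roll":0,"claw":88}]' >/dev/null
python3 -m pendant '[{"slide":[0,0,0],"roll":0,"claw":88},{"slide":[0,0,0],"roll":0,"claw":88},{"slide":[0,0,0],"roll":0,"claw":60},{"slide":[0,0,0],"roll":0,"claw":60},{"slide":[0,0,0],"roll":0,"claw":60}]'
python3 -m pendant '[{"slide":[0,0,0],"roll":0,"claw":60},{"slide":[0,0,0],"roll":0,"claw":60},{"slide":[0,0,0],"roll":0,"claw":60},{"slide":[0,0,0.2],"roll":0,"claw":60},{"slide":[0,0,0.4],"roll":0,"claw":60}]'
python3 -m pendant '[{"slide":[0,0,0.6],"roll":0,"claw":60},{"slide":[0,0,0.6],"roll":0,"claw":60},{"slide":[0,0.2,0.6],"roll":0,"claw":60},{"slide":[0,0.6,0.1],"roll":0,"claw":60},{"slide":[0,0.8,0],"roll":0,"claw":60}]'
```

```text
clock: 24.65
tool_pos: [0.6419, -0.1324, 0.0311]
tool_rot: [0.001, 0.001, 1.0, -0.0]
contact_force: [0.6, 0.8, 3.3]
finger_gap: 0.0671
finger_force: 15.1
clock: 25.15
tool_pos: [0.6388, -0.1318, 0.0579]
tool_rot: [-0.003, 0.001, 1.0, 0.001]
contact_force: [0.7, 0.2, -1.3]
finger_gap: 0.0669
finger_force: 15.0
clock: 25.65
tool_pos: [0.6422, -0.0531, 0.1575]
tool_rot: [0.002, 0.003, 1.0, -0.001]
contact_force: [0.8, -0.8, -0.4]
finger_gap: 0.0665
finger_force: 15.0
```

```bash
python3 -m pendant '[{"slide":[-0.15,0.8,0],"roll":0,"claw":60},{"slide":[-0.15,0.8,0],"roll":0,"claw":60},{"slide":[-0.15,0.8,0],"roll":0,"claw":60},{"slide":[-0.15,0.8,0],"roll":0,"claw":60},{"slide":[-0.15,0.8,0],"roll":0,"claw":60}]' >/dev/null
python3 -m pendant '[{"slide":[0,0.8,0],"roll":0,"claw":60},{"slide":[0,0.5,0],"roll":0,"claw":60},{"slide":[0,0.18,0],"roll":0,"claw":60},{"slide":[0,0,0],"roll":0,"claw":60},{"slide":[0,0,0],"roll":0,"claw":60}]'
python3 - <<'E'
from h import *
im=shot('wrist','w9.png');print(env.observe()['tool_pos'])
for l in ['dome_down_1','dome_up_1']:
  for r in env.pinpoint(l,'wrist'): print(l,r,ground(im,r['xy'],env.observe()['tool_pos'][2]-.028))
E
```

```text
clock: 26.65
tool_pos: [0.6033, 0.2207, 0.1545]
tool_rot: [-0.0, 0.001, 1.0, -0.0]
contact_force: [-0.0, 0.1, -0.2]
finger_gap: 0.0669
finger_force: 15.0
[0.60341126 0.2203044  0.15446955]
```

```bash
python3 -m pendant '[{"slide":[0.01,0.04,-0.3],"roll":0,"claw":60},{"slide":[0,0,-0.3],"roll":0,"claw":60},{"slide":[0,0,-0.3],"roll":0,"claw":60},{"slide":[0,0,-0.15],"roll":0,"claw":60},{"slide":[0,0,-0.1],"roll":0,"claw":60}]'
python3 -m pendant '[{"slide":[0,0,-0.2],"roll":0,"claw":60},{"slide":[0,0,-0.2],"roll":0,"claw":60},{"slide":[0,0,-0.2],"roll":0,"claw":60},{"slide":[0,0,-0.06],"roll":0,"claw":60},{"slide":[0,0,0],"roll":0,"claw":60}]'
```

```text
clock: 27.3
tool_pos: [0.6029, 0.2233, 0.095]
tool_rot: [-0.001, 0.001, 1.0, -0.0]
contact_force: [-0.3, -0.4, -1.2]
finger_gap: 0.0668
finger_force: 15.0
clock: 27.8
tool_pos: [0.6034, 0.2236, 0.0633]
tool_rot: [-0.001, 0.001, 1.0, -0.0]
contact_force: [-0.0, 0.1, -1.7]
finger_gap: 0.0666
finger_force: 15.0
```

```bash
python3 -m pendant '[{"slide":[0,-0.01,-0.03],"roll":0,"claw":60},{"slide":[0,0,-0.02],"roll":0,"claw":60},{"slide":[0,0,0],"roll":0,"claw":60},{"slide":[0,0,0],"roll":0,"claw":60},{"slide":[0,0,0],"roll":0,"claw":60}]'
python3 -m pendant '[{"slide":[0,0,0],"roll":0,"claw":80},{"slide":[0,0,0],"roll":0,"claw":80},{"slide":[0,0,0],"roll":0,"claw":80},{"slide":[0,0,0],"roll":0,"claw":80},{"slide":[0,0,0],"roll":0,"claw":80}]'
python3 -m pendant '[{"slide":[0,0,0.2],"roll":0,"claw":80},{"slide":[0,0,0.5],"roll":0,"claw":80},{"slide":[0,0,0.8],"roll":0,"claw":88},{"slide":[0,0,0.8],"roll":0,"claw":88},{"slide":[0,0,0.4],"roll":0,"claw":88}]'
python3 - <<'E'
from h import *
im=shot('wrist','w9.png')
for l in ['dome_up_1','dome_down_1']:
  for r in env.pinpoint(l,'wrist'): print(l,r,ground(im,r['xy'],.03))
h=cv2.cvtColor(im['frame'],cv2.COLOR_RGB2HSV);m=((h[:,:,2]>85)&(h[:,:,1]<80)).astype(np.uint8)
n,lab,st,ce=cv2.connectedComponentsWithStats(m)
for i in range(1,n):
  if st[i,4]>300:print(st[i],ce[i].round())
print('expect down rim z.0375 centre',proj(im,[.6035,.2222,.0375]))
E
```

```text
clock: 28.3
tool_pos: [0.6042, 0.2233, 0.062]
tool_rot: [0.0, 0.001, 1.0, 0.0]
contact_force: [-0.5, 0.2, -0.7]
finger_gap: 0.0669
finger_force: 15.0
clock: 28.8
tool_pos: [0.604, 0.2233, 0.0618]
tool_rot: [0.0, 0.001, 1.0, 0.0]
contact_force: [0.2, 0.5, -0.1]
finger_gap: 0.0803
finger_force: 0.0
clock: 29.3
tool_pos: [0.6059, 0.2239, 0.2022]
tool_rot: [0.003, 0.001, 1.0, 0.001]
contact_force: [0.5, 0.2, 0.1]
finger_gap: 0.0883
finger_force: 0.0
[ 140  161   48   81 1274] [153. 206.]
[ 553  171   87   56 1772] [598. 186.]
[ 276  180   80   84 5166] [315. 222.]
[  83  245   90   47 3078] [123. 269.]
[ 351  343  202   22 2992] [442. 356.]
[  80  347  181   17 2251] [171. 355.]
expect down rim z.0375 centre [313.18747555 224.15470364]
```

The second washer is down and centred: outline (316,222), expected (313,224). Next is the dome-up one near (0.543,-0.287).

```bash
python3 -m pendant '[{"slide":[0,-0.7,0],"roll":0,"claw":88},{"slide":[0,-0.8,0],"roll":0,"claw":88},{"slide":[-0.1,-0.8,0],"roll":0,"claw":88},{"slide":[-0.1,-0.8,0],"roll":0,"claw":88},{"slide":[-0.1,-0.8,0],"roll":0,"claw":88}]' >/dev/null
python3 -m pendant '[{"slide":[-0.2,-0.8,0],"roll":0,"claw":88},{"slide":[-0.2,-0.8,0],"roll":0,"claw":88},{"slide":[-0.2,-0.8,0],"roll":0,"claw":88},{"slide":[-0.2,-0.8,0],"roll":0,"claw":88},{"slide":[-0.1,-0.8,0],"roll":0,"claw":88}]' >/dev/null
python3 -m pendant '[{"slide":[0,-0.8,-0.2],"roll":0,"claw":88},{"slide":[0,-0.8,-0.3],"roll":0,"claw":88},{"slide":[0,-0.6,-0.3],"roll":0,"claw":88},{"slide":[0,-0.1,-0.1],"roll":0,"claw":88},{"slide":[0,0,0],"roll":0,"claw":88}]' >/dev/null
python3 -m pendant '[{"slide":[0,0,0],"roll":0,"claw":88},{"slide":[0,0,0],"roll":0,"claw":88},{"slide":[0,0,0],"roll":0,"claw":88},{"slide":[0,0,0],"roll":0,"claw":88},{"slide":[0,0,0],"roll":0,"claw":88}]'
python3 - <<'E'
from h import *
look_washer(.543,-.287,'up')
E
```

```text
clock: 31.45
tool_pos: [0.5443, -0.2863, 0.1523]
tool_rot: [0.0, 0.001, 1.0, -0.0]
contact_force: [-0.5, 0.1, -0.5]
finger_gap: 0.0879
finger_force: 0.0
tcp [ 0.5443 -0.2864  0.1522]
washer [ 0.5389 -0.2883] r 0.0336 0.0343 go units [-0.108 -0.038]
net 0.92 [536.  63.] [ 0.4187 -0.1255]
```

```bash
python3 -m pendant '[{"slide":[-0.11,-0.04,-0.5],"roll":0,"claw":88},{"slide":[0,0,-0.7],"roll":0,"claw":88},{"slide":[0,0,-0.7],"roll":0,"claw":88},{"slide":[0,0,-0.4],"roll":0,"claw":88},{"slide":[0,0,-0.18],"roll":0,"claw":88}]' >/dev/null
python3 -m pendant '[{"slide":[0,0,-0.02],"roll":0,"claw":88},{"slide":[0,0,0],"roll":0,"claw":88},{"slide":[0,0,0],"roll":0,"claw":60},{"slide":[0,0,0],"roll":0,"claw":60},{"slide":[0,0,0],"roll":0,"claw":60}]'
python3 -m pendant '[{"slide":[0,0,0],"roll":0,"claw":60},{"slide":[0,0,0],"roll":0,"claw":60},{"slide":[0,0,0],"roll":0,"claw":60},{"slide":[0,0,0.2],"roll":0,"claw":60},{"slide":[0,0,0.4],"roll":0,"claw":60}]'
python3 -m pendant '[{"slide":[0,0,0.6],"roll":0,"claw":60},{"slide":[0,0,0.6],"roll":0,"claw":60},{"slide":[0,0.2,0.6],"roll":0,"claw":60},{"slide":[0,0.6,0.2],"roll":0,"claw":60},{"slide":[0,0.8,0],"roll":0,"claw":60}]'
```

```text
clock: 32.55
tool_pos: [0.5389, -0.289, 0.0274]
tool_rot: [0.001, 0.001, 1.0, -0.0]
contact_force: [0.3, 0.0, 1.4]
finger_gap: 0.0668
finger_force: 15.1
clock: 33.05
tool_pos: [0.5365, -0.2876, 0.055]
tool_rot: [-0.002, 0.001, 1.0, 0.001]
contact_force: [0.1, -0.4, -0.4]
finger_gap: 0.0666
finger_force: 15.0
clock: 33.55
tool_pos: [0.54, -0.2099, 0.16]
tool_rot: [0.003, 0.003, 1.0, -0.001]
contact_force: [-0.4, 0.8, -0.7]
finger_gap: 0.0664
finger_force: 15.0
```

```bash
python3 -m pendant '[{"slide":[0.1,0.8,0],"roll":0,"claw":60},{"slide":[0.2,0.8,0],"roll":0,"claw":60},{"slide":[0.2,0.8,0],"roll":0,"claw":60},{"slide":[0.2,0.8,0],"roll":0,"claw":60},{"slide":[0.2,0.8,0],"roll":0,"claw":60}]' >/dev/null
python3 -m pendant '[{"slide":[0.2,0.8,0],"roll":0,"claw":60},{"slide":[0.2,0.8,0],"roll":0,"claw":60},{"slide":[0,0.8,0],"roll":0,"claw":60},{"slide":[0,0.8,0],"roll":0,"claw":60},{"slide":[0,0.8,0],"roll":0,"claw":60}]' >/dev/null
python3 -m pendant '[{"slide":[0,0.5,0],"roll":0,"claw":60},{"slide":[0,0.12,0],"roll":0,"claw":60},{"slide":[0,0,0],"roll":0,"claw":60},{"slide":[0,0,0],"roll":0,"claw":60},{"slide":[0,0,0],"roll":0,"claw":60}]'
python3 - <<'E'
from h import *
im=shot('wrist','w10.png');print(env.observe()['tool_pos'])
E
```

```text
clock: 35.05
tool_pos: [0.6035, 0.2208, 0.1566]
tool_rot: [-0.0, 0.002, 1.0, -0.0]
contact_force: [0.6, -0.2, -0.0]
finger_gap: 0.0665
finger_force: 15.0
[0.60356897 0.22078817 0.15668873]
```

View pics/w10.png

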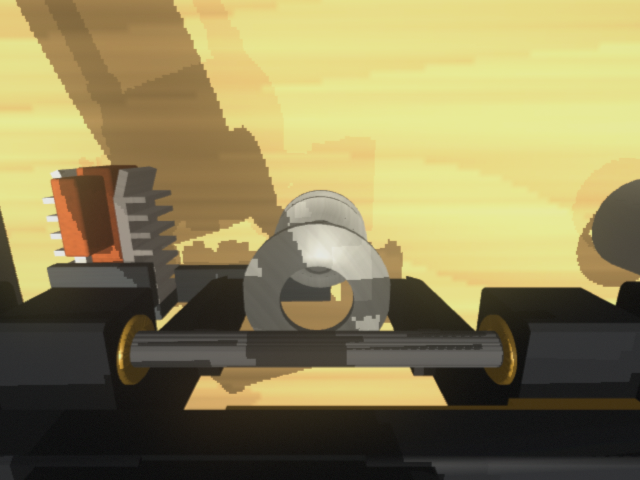

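The third washer hangs level at (317,285), and behind it both stacked washers lie flat round the arbor. Lowering.

```bash
python3 -m pendant '[{"slide":[0.01,0.025,-0.4],"roll":0,"claw":60},{"slide":[0,0,-0.3],"roll":0,"claw":60},{"slide":[0,0,-0.3],"roll":0,"claw":60},{"slide":[0,0,-0.15],"roll":0,"claw":60},{"slide":[0,0,-0.1],"roll":0,"claw":60}]'
python3 -m pendant '[{"slide":[0,0,-0.2],"roll":0,"claw":60},{"slide":[0,0,-0.2],"roll":0,"claw":60},{"slide":[0,0,-0.1],"roll":0,"claw":60},{"slide":[0,0,-0.04],"roll":0,"claw":60},{"slide":[0,0,0],"roll":0,"claw":60}]'
```

```text
clock: 35.6
tool_pos: [0.6033, 0.223, 0.0927]
tool_rot: [-0.001, 0.002, 1.0, -0.0]
contact_force: [-0.2, -0.3, -0.4]
finger_gap: 0.0665
finger_force: 15.0
clock: 36.1
tool_pos: [0.6041, 0.2236, 0.0675]
tool_rot: [0.0, 0.001, 1.0, 0.0]
contact_force: [0.1, 0.1, -0.7]
finger_gap: 0.0666
finger_force: 15.0
```

```bash
python3 -m pendant '[{"slide":[0,-0.01,-0.02],"roll":0,"claw":60},{"slide":[0,0,0],"roll":0,"claw":60},{"slide":[0,0,0],"roll":0,"claw":80},{"slide":[0,0,0],"roll":0,"claw":80},{"slide":[0,0,0],"roll":0,"claw":80}]'
python3 -m pendant '[{"slide":[0,0,0],"roll":0,"claw":80},{"slide":[0,0,0],"roll":0,"claw":80},{"slide":[0,0,0.2],"roll":0,"claw":80},{"slide":[0,0,0.5],"roll":0,"claw":80},{"slide":[0,0,0.8],"roll":0,"claw":88}]'
python3 -m pendant '[{"slide":[0,0,0.6],"roll":0,"claw":88},{"slide":[0,0,0.4],"roll":0,"claw":88},{"slide":[0,0,0],"roll":0,"claw":88},{"slide":[0,0,0],"roll":0,"claw":88},{"slide":[0,0,0],"roll":0,"claw":88}]'
cat >> h.py <<'E'
def check_stack(zrim,save=None):
    im=shot('wrist',save);h=cv2.cvtColor(im['frame'],cv2.COLOR_RGB2HSV);m=((h[:,:,2]>85)&(h[:,:,1]<80)).astype(np.uint8)
    n,lab,st,ce=cv2.connectedComponentsWithStats(m);e=proj(im,[.6035,.2222,zrim]);print('tcp',env.observe()['tool_pos'])
    for i in range(1,n):
        if st[i,4]>1500 and np.hypot(*(ce[i]-e))<40:print('box',st[i])
    a=np.linspace(0,2*np.pi,60);q=np.array([proj(im,[.6035+.034*np.cos(t),.2222+.034*np.sin(t),zrim]) for t in a]);print('expect left,top,right,bottom',q.min(0).round(),q.max(0).round())
E
python3 - <<'E'
from h import *
check_stack(.0425,'w11.png')
E
```

```text
clock: 36.6
tool_pos: [0.6041, 0.2229, 0.066]
tool_rot: [0.0, 0.001, 1.0, -0.0]
contact_force: [-0.2, 0.4, 0.1]
finger_gap: 0.0801
finger_force: 0.0
clock: 37.1
tool_pos: [0.6019, 0.2222, 0.1394]
tool_rot: [-0.003, 0.001, 1.0, -0.001]
contact_force: [0.1, -0.8, 0.3]
finger_gap: 0.0857
finger_force: 0.0
clock: 37.6
tool_pos: [0.6029, 0.2226, 0.1894]
tool_rot: [-0.001, 0.001, 1.0, -0.0]
contact_force: [0.4, -0.8, 0.3]
finger_gap: 0.0882
finger_force: 0.0
tcp [0.60277359 0.22260488 0.18908495]
box [ 276  187   84  100 5743]
expect left,top,right,bottom [273. 192.] [357. 274.]
```

Third washer is in place (outline 276–360, expected 273–357). Next is the dome-down one near (0.43,-0.278).

```bash
python3 -m pendant '[{"slide":[-0.2,-0.7,0],"roll":0,"claw":88},{"slide":[-0.25,-0.75,0],"roll":0,"claw":88},{"slide":[-0.25,-0.75,0],"roll":0,"claw":88},{"slide":[-0.25,-0.75,0],"roll":0,"claw":88},{"slide":[-0.25,-0.75,0],"roll":0,"claw":88}]' >/dev/null
python3 -m pendant '[{"slide":[-0.25,-0.75,0],"roll":0,"claw":88},{"slide":[-0.25,-0.75,0],"roll":0,"claw":88},{"slide":[-0.25,-0.75,0],"roll":0,"claw":88},{"slide":[-0.25,-0.75,0],"roll":0,"claw":88},{"slide":[-0.25,-0.75,0],"roll":0,"claw":88}]' >/dev/null
python3 -m pendant '[{"slide":[-0.25,-0.75,-0.2],"roll":0,"claw":88},{"slide":[-0.25,-0.75,-0.3],"roll":0,"claw":88},{"slide":[-0.25,-0.75,-0.2],"roll":0,"claw":88},{"slide":[-0.26,-0.3,0],"roll":0,"claw":88},{"slide":[0,0,0],"roll":0,"claw":88}]' >/dev/null
python3 -m pendant '[{"slide":[0,0,0],"roll":0,"claw":88},{"slide":[0,0,0],"roll":0,"claw":88},{"slide":[0,0,0],"roll":0,"claw":88},{"slide":[0,0,0],"roll":0,"claw":88},{"slide":[0,0,0],"roll":0,"claw":88}]'
python3 - <<'E'
from h import *
look_washer(.43,-.278,'down')
E
```

```text
clock: 39.65
tool_pos: [0.4314, -0.2764, 0.1564]
tool_rot: [0.0, 0.001, 1.0, -0.0]
contact_force: [0.5, 0.4, 0.1]
finger_gap: 0.0882
finger_force: 0.0
tcp [ 0.4314 -0.2766  0.1564]
washer [ 0.4295 -0.2784] r 0.0339 0.0346 go units [-0.038 -0.037]
```

Descending to TCP z of about 0.030, which is -2.52 units.

```bash
python3 -m pendant '[{"slide":[-0.04,-0.04,-0.5],"roll":0,"claw":88},{"slide":[0,0,-0.7],"roll":0,"claw":88},{"slide":[0,0,-0.7],"roll":0,"claw":88},{"slide":[0,0,-0.4],"roll":0,"claw":88},{"slide":[0,0,-0.22],"roll":0,"claw":88}]' >/dev/null
python3 -m pendant '[{"slide":[0,0,0],"roll":0,"claw":88},{"slide":[0,0,0],"roll":0,"claw":88},{"slide":[0,0,0],"roll":0,"claw":60},{"slide":[0,0,0],"roll":0,"claw":60},{"slide":[0,0,0],"roll":0,"claw":60}]'
python3 -m pendant '[{"slide":[0,0,0],"roll":0,"claw":60},{"slide":[0,0,0],"roll":0,"claw":60},{"slide":[0,0,0],"roll":0,"claw":60},{"slide":[0,0,0.2],"roll":0,"claw":60},{"slide":[0,0,0.4],"roll":0,"claw":60}]'
python3 -m pendant '[{"slide":[0,0,0.6],"roll":0,"claw":60},{"slide":[0,0,0.6],"roll":0,"claw":60},{"slide":[0.1,0.2,0.6],"roll":0,"claw":60},{"slide":[0.2,0.6,0.4],"roll":0,"claw":60},{"slide":[0.3,0.8,0],"roll":0,"claw":60}]'
```

```text
clock: 40.75
tool_pos: [0.4298, -0.2795, 0.0313]
tool_rot: [0.001, 0.001, 1.0, -0.001]
contact_force: [0.4, 1.0, 3.6]
finger_gap: 0.0672
finger_force: 15.1
clock: 41.25
tool_pos: [0.4273, -0.2778, 0.0591]
tool_rot: [-0.002, 0.001, 1.0, 0.001]
contact_force: [0.4, -0.0, -1.4]
finger_gap: 0.0668
finger_force: 15.0
clock: 41.75
tool_pos: [0.461, -0.2004, 0.1745]
tool_rot: [0.003, 0.003, 1.0, -0.002]
contact_force: [0.9, 0.2, -0.5]
finger_gap: 0.0668
finger_force: 15.0
```

```bash
python3 -m pendant '[{"slide":[0.27,0.8,0],"roll":0,"claw":60},{"slide":[0.27,0.8,0],"roll":0,"claw":60},{"slide":[0.27,0.8,0],"roll":0,"claw":60},{"slide":[0.27,0.8,0],"roll":0,"claw":60},{"slide":[0.27,0.8,0],"roll":0,"claw":60}]' >/dev/null
python3 -m pendant '[{"slide":[0.27,0.8,0],"roll":0,"claw":60},{"slide":[0.27,0.8,0],"roll":0,"claw":60},{"slide":[0.27,0.8,0],"roll":0,"claw":60},{"slide":[0.27,0.8,0],"roll":0,"claw":60},{"slide":[0.27,0.8,0],"roll":0,"claw":60}]' >/dev/null
python3 -m pendant '[{"slide":[0.19,0.41,0],"roll":0,"claw":60},{"slide":[0,0,0],"roll":0,"claw":60},{"slide":[0,0,0],"roll":0,"claw":60},{"slide":[0,0,0],"roll":0,"claw":60},{"slide":[0,0,0],"roll":0,"claw":60}]'
```

```text
clock: 43.25
tool_pos: [0.603, 0.2201, 0.1702]
tool_rot: [-0.0, 0.002, 1.0, -0.0]
contact_force: [1.0, 0.1, -0.2]
finger_gap: 0.0669
finger_force: 15.0
```

```bash
python3 -m pendant '[{"slide":[0.01,0.03,-0.4],"roll":0,"claw":60},{"slide":[0,0,-0.4],"roll":0,"claw":60},{"slide":[0,0,-0.3],"roll":0,"claw":60},{"slide":[0,0,-0.2],"roll":0,"claw":60},{"slide":[0,0,-0.1],"roll":0,"claw":60}]'
python3 -m pendant '[{"slide":[0,0,-0.1],"roll":0,"claw":60},{"slide":[0,0,-0.1],"roll":0,"claw":60},{"slide":[0,0,-0.1],"roll":0,"claw":60},{"slide":[0,0,-0.06],"roll":0,"claw":60},{"slide":[0,0,0],"roll":0,"claw":60}]'
```

```text
clock: 43.75
tool_pos: [0.6033, 0.2223, 0.099]
tool_rot: [-0.001, 0.002, 1.0, -0.0]
contact_force: [-0.0, 0.5, -0.4]
finger_gap: 0.067
finger_force: 15.0
clock: 44.25
tool_pos: [0.6037, 0.223, 0.0818]
tool_rot: [-0.0, 0.001, 1.0, -0.0]
contact_force: [-0.2, -0.1, -1.2]
finger_gap: 0.0669
finger_force: 15.0
```

```bash
python3 -m pendant '[{"slide":[0,0,-0.01],"roll":0,"claw":60},{"slide":[0,0,0],"roll":0,"claw":60},{"slide":[0,0,0],"roll":0,"claw":80},{"slide":[0,0,0],"roll":0,"claw":80},{"slide":[0,0,0],"roll":0,"claw":80}]'
python3 -m pendant '[{"slide":[0,0,0],"roll":0,"claw":80},{"slide":[0,0,0],"roll":0,"claw":80},{"slide":[0,0,0.2],"roll":0,"claw":80},{"slide":[0,0,0.5],"roll":0,"claw":80},{"slide":[0,0,0.8],"roll":0,"claw":88}]' >/dev/null
python3 -m pendant '[{"slide":[0,0,0.6],"roll":0,"claw":88},{"slide":[0,0,0.3],"roll":0,"claw":88},{"slide":[0,0,0],"roll":0,"claw":88},{"slide":[0,0,0],"roll":0,"claw":88},{"slide":[0,0,0],"roll":0,"claw":88}]'
python3 - <<'E'
from h import *
check_stack(.0575,'w12.png')
E
```

```text
clock: 44.75
tool_pos: [0.6042, 0.2231, 0.082]
tool_rot: [0.0, 0.001, 1.0, 0.0]
contact_force: [-0.4, -0.2, 1.1]
finger_gap: 0.0803
finger_force: 0.0
clock: 45.75
tool_pos: [0.6027, 0.2226, 0.1992]
tool_rot: [-0.002, 0.001, 1.0, -0.001]
contact_force: [-0.5, 0.4, 0.8]
finger_gap: 0.088
finger_force: 0.0
tcp [0.60262802 0.2225366  0.19912363]
box [ 275  186   86   97 6017]
expect left,top,right,bottom [273. 193.] [358. 276.]
```

Fourth washer is in place (outline 275–361, expected 273–358). The last is the dome-up one near (0.42,-0.132).

```bash
python3 -m pendant '[{"slide":[-0.36,-0.7,0],"roll":0,"claw":88},{"slide":[-0.36,-0.7,0],"roll":0,"claw":88},{"slide":[-0.36,-0.7,0],"roll":0,"claw":88},{"slide":[-0.36,-0.7,0],"roll":0,"claw":88},{"slide":[-0.36,-0.7,0],"roll":0,"claw":88}]' >/dev/null
python3 -m pendant '[{"slide":[-0.36,-0.7,-0.2],"roll":0,"claw":88},{"slide":[-0.36,-0.7,-0.2],"roll":0,"claw":88},{"slide":[-0.36,-0.7,-0.3],"roll":0,"claw":88},{"slide":[-0.36,-0.7,-0.2],"roll":0,"claw":88},{"slide":[-0.36,-0.7,0],"roll":0,"claw":88}]' >/dev/null
python3 -m pendant '[{"slide":[0,0,0],"roll":0,"claw":88},{"slide":[0,0,0],"roll":0,"claw":88},{"slide":[0,0,0],"roll":0,"claw":88},{"slide":[0,0,0],"roll":0,"claw":88},{"slide":[0,0,0],"roll":0,"claw":88}]'
python3 - <<'E'
from h import *
look_washer(.42,-.132,'up','w13.png')
E
```

```text
clock: 47.3
tool_pos: [0.4246, -0.1261, 0.1567]
tool_rot: [0.0, 0.0, 1.0, 0.0]
contact_force: [0.1, 1.0, 0.0]
finger_gap: 0.088
finger_force: 0.0
tcp [ 0.4245 -0.1261  0.1567]
washer [ 0.4177 -0.1281] r 0.0337 0.0343 go units [-0.136 -0.039]
net 0.62 [532. 172.] [0.3773 0.0471]
```

```bash
python3 -m pendant '[{"slide":[-0.135,-0.04,-0.5],"roll":0,"claw":88},{"slide":[0,0,-0.7],"roll":0,"claw":88},{"slide":[0,0,-0.7],"roll":0,"claw":88},{"slide":[0,0,-0.5],"roll":0,"claw":88},{"slide":[0,0,-0.18],"roll":0,"claw":88}]' >/dev/null
python3 -m pendant '[{"slide":[0,0,-0.02],"roll":0,"claw":88},{"slide":[0,0,0],"roll":0,"claw":88},{"slide":[0,0,0],"roll":0,"claw":60},{"slide":[0,0,0],"roll":0,"claw":60},{"slide":[0,0,0],"roll":0,"claw":60}]'
python3 -m pendant '[{"slide":[0,0,0],"roll":0,"claw":60},{"slide":[0,0,0],"roll":0,"claw":60},{"slide":[0,0,0],"roll":0,"claw":60},{"slide":[0,0,0.2],"roll":0,"claw":60},{"slide":[0,0,0.4],"roll":0,"claw":60}]'
python3 -m pendant '[{"slide":[0,0,0.6],"roll":0,"claw":60},{"slide":[0,0,0.6],"roll":0,"claw":60},{"slide":[0.1,0.2,0.6],"roll":0,"claw":60},{"slide":[0.2,0.4,0.5],"roll":0,"claw":60},{"slide":[0.3,0.6,0],"roll":0,"claw":60}]'
```

```text
clock: 48.4
tool_pos: [0.4178, -0.1292, 0.0273]
tool_rot: [0.001, 0.001, 1.0, -0.0]
contact_force: [-0.2, 0.3, 2.4]
finger_gap: 0.0665
finger_force: 15.4
clock: 48.9
tool_pos: [0.4152, -0.1283, 0.0556]
tool_rot: [-0.002, 0.001, 1.0, 0.001]
contact_force: [0.4, -0.1, -1.1]
finger_gap: 0.066
finger_force: 15.0
clock: 49.4
tool_pos: [0.4496, -0.0698, 0.1761]
tool_rot: [0.004, 0.003, 1.0, -0.001]
contact_force: [0.9, -0.0, -1.3]
finger_gap: 0.0663
finger_force: 15.0
```

```bash
python3 -m pendant '[{"slide":[0.38,0.7,0],"roll":0,"claw":60},{"slide":[0.38,0.7,0],"roll":0,"claw":60},{"slide":[0.38,0.7,0],"roll":0,"claw":60},{"slide":[0.38,0.7,0],"roll":0,"claw":60},{"slide":[0.38,0.7,0],"roll":0,"claw":60}]' >/dev/null
python3 -m pendant '[{"slide":[0.38,0.7,0],"roll":0,"claw":60},{"slide":[0.38,0.7,0],"roll":0,"claw":60},{"slide":[0.38,0.7,0],"roll":0,"claw":60},{"slide":[0.08,0.22,0],"roll":0,"claw":60},{"slide":[0,0,0],"roll":0,"claw":60}]' >/dev/null
python3 -m pendant '[{"slide":[0,0,0],"roll":0,"claw":60},{"slide":[0,0,0],"roll":0,"claw":60},{"slide":[0,0,0],"roll":0,"claw":60},{"slide":[0,0,0],"roll":0,"claw":60},{"slide":[0,0,0],"roll":0,"claw":60}]'
```

```text
clock: 50.9
tool_pos: [0.6032, 0.2213, 0.1719]
tool_rot: [0.0, 0.002, 1.0, 0.0]
contact_force: [0.6, -0.5, -0.7]
finger_gap: 0.0657
finger_force: 15.0
```

The gap reading has drifted from 66.5 to 65.7 mm, so I'll look at the held washer before lowering.

```bash
python3 - <<'E'
from h import *
im=shot('wrist','w14.png');print(env.observe()['tool_pos'],env.observe()['finger_gap'])
E
```

```text
[0.60319976 0.22150732 0.17191337] 0.06603947403418295
```

View pics/w14.png

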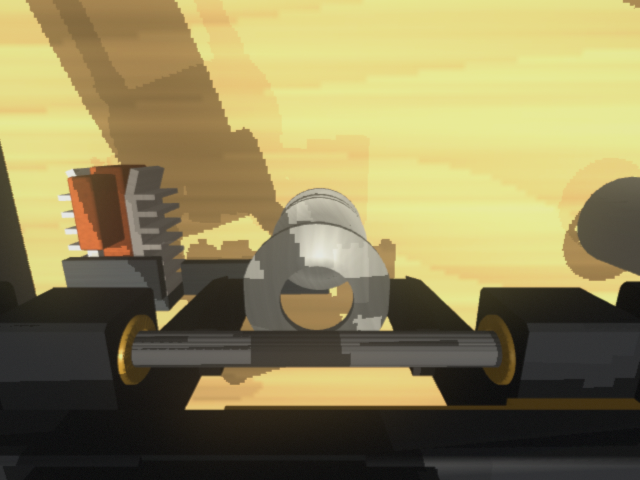

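The washer is level and sits in the jaws just as the others did, with its hole at (317,300) and the stack tidy behind it. Lowering.

```bash
python3 -m pendant '[{"slide":[0.01,0.01,-0.4],"roll":0,"claw":60},{"slide":[0,0,-0.4],"roll":0,"claw":60},{"slide":[0,0,-0.3],"roll":0,"claw":60},{"slide":[0,0,-0.2],"roll":0,"claw":60},{"slide":[0,0,-0.1],"roll":0,"claw":60}]'
python3 -m pendant '[{"slide":[0,0,-0.1],"roll":0,"claw":60},{"slide":[0,0,-0.1],"roll":0,"claw":60},{"slide":[0,0,-0.07],"roll":0,"claw":60},{"slide":[0,0,0],"roll":0,"claw":60},{"slide":[0,0,0],"roll":0,"claw":60}]'
```

```text
clock: 51.45
tool_pos: [0.6031, 0.2223, 0.1004]
tool_rot: [-0.001, 0.001, 1.0, -0.0]
contact_force: [0.7, 0.1, -0.9]
finger_gap: 0.0653
finger_force: 15.0
clock: 51.95
tool_pos: [0.6039, 0.2226, 0.0885]
tool_rot: [0.0, 0.001, 1.0, 0.0]
contact_force: [0.0, 0.4, -0.9]
finger_gap: 0.0657
finger_force: 15.0
```

```bash
python3 -m pendant '[{"slide":[0,0,-0.04],"roll":0,"claw":60},{"slide":[0,0,0],"roll":0,"claw":60},{"slide":[0,0,0],"roll":0,"claw":80},{"slide":[0,0,0],"roll":0,"claw":80},{"slide":[0,0,0],"roll":0,"claw":80}]'
python3 -m pendant '[{"slide":[0,0,0],"roll":0,"claw":80},{"slide":[0,0,0],"roll":0,"claw":80},{"slide":[0,0,0.2],"roll":0,"claw":80},{"slide":[0,0,0.5],"roll":0,"claw":80},{"slide":[0,0,0.8],"roll":0,"claw":88}]' >/dev/null
python3 -m pendant '[{"slide":[0,0,0.6],"roll":0,"claw":88},{"slide":[0,0,0.3],"roll":0,"claw":88},{"slide":[0,0,0],"roll":0,"claw":88},{"slide":[0,0,0],"roll":0,"claw":88},{"slide":[0,0,0],"roll":0,"claw":88}]'
python3 - <<'E'
from h import *
check_stack(.0625,'w15.png')
im=shot('wrist');print(fit_spacer(im,.599,.068,0))
for n in ['scene','side']:
  im=shot(n,n+'9.png');print(n,fit_spacer(im,.599,.068,0))
  for l in ['dome_up_1','dome_down_1']:
    for r in env.pinpoint(l,n): print(l,round(r['conf'],2),np.round(r['xy']),ground(im,r['xy'],.0)[:2].round(3),ground(im,r['xy'],.06)[:2].round(3))
  print('expected top',proj(im,[.6035,.222,.06]))
E
```

```text
clock: 52.45
tool_pos: [0.6036, 0.2225, 0.086]
tool_rot: [-0.0, 0.001, 1.0, -0.0]
contact_force: [-0.4, -0.1, 0.3]
finger_gap: 0.08
finger_force: 0.0
clock: 53.45
tool_pos: [0.6024, 0.222, 0.2038]
tool_rot: [-0.002, 0.001, 1.0, -0.001]
contact_force: [0.6, -0.9, -0.4]
finger_gap: 0.088
finger_force: 0.0
tcp [0.60239094 0.22205446 0.20359867]
box [ 275  186   86   96 6123]
expect left,top,right,bottom [273. 194.] [359. 277.]
(array([ 0.59923643,  0.06662443, -0.0609436 ]), np.float64(0.5078307045313182))
scene (array([0.56074337, 0.03762633, 0.64339123]), np.float64(0.6449362258803009))
dome_up_1 0.69 [334. 305.] [0.563 0.171] [0.597 0.212]
dome_up_1 0.64 [336. 315.] [0.579 0.199] [0.613 0.238]
dome_up_1 0.58 [325. 181.] [ 0.26  -0.249] [ 0.31  -0.187]
dome_up_1 0.52 [408. 398.] [0.603 0.48 ] [0.636 0.505]
dome_up_1 0.5 [338. 317.] [0.579 0.207] [0.613 0.246]
dome_up_1 0.4 [355. 246.] [0.378 0.036] [0.422 0.084]
dome_down_1 0.51 [333. 313.] [0.579 0.19 ] [0.613 0.23 ]
dome_down_1 0.51 [333. 316.] [0.589 0.198] [0.622 0.238]
expected top [334.57099613 308.79008769]
side (array([0.58644967, 0.08686882, 0.77208411]), np.float64(0.5185327443825619))
dome_up_1 0.95 [238. 382.] [ 0.268 -0.242] [ 0.269 -0.276]
dome_up_1 0.92 [261. 265.] [0.372 0.041] [ 0.365 -0.015]
dome_up_1 0.75 [328. 182.] [0.627 0.308] [0.6   0.232]
dome_up_1 0.58 [329. 187.] [0.621 0.285] [0.595 0.211]
dome_up_1 0.44 [325. 198.] [0.596 0.242] [0.571 0.171]
dome_down_1 0.48 [331. 190.] [0.621 0.27 ] [0.595 0.197]
dome_down_1 0.39 [329. 191.] [0.615 0.267] [0.589 0.194]
expected top [330.60655203 183.82749141]
```

```bash
python3 -c "
from plant import env
print(env.sign_off())"
```

```text
the job is handed in; nothing more can be done
None
```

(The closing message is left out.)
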